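# Clear the laundry folding counter

### The arm

A 7-joint arm with a two-finger parallel gripper is mounted at the origin on the work surface. World frame = base frame: x ahead of the robot, y to its left, z up, the work surface at z = 0. Lengths are in m, angles in rad, forces in N, time in s.
With the tool pointing down it reaches from about 0.35 to 0.9 m from the base axis. Payload 19.9 kg.
Tool frame: the origin (TCP) lies on the centre line of the jaws, within the pads' length; the fingertips stand 25 mm ahead of it and the grasp point (between the pads) lies 6 mm ahead of it; z points along the fingers, y is the line along which they close (so a half turn about z gives the same grasp; the last joint's range is limited). The gripper opens to 85 mm and grips with 20 to 120 N. Pads are 22 mm wide; open, the fingers measure 114 mm over their backs; the gripper's body (76 mm by 85 mm) begins 54 mm behind the grasp point. The pads swing forward as they close: fully open they stand 13 mm farther back than shut.
Start: joints at [-1.192, 0.417, -0.01, 1.614, 0.005, 1.111, -0.053], TCP at [0.255, 0.57, 0.217] pointing down, gripper open.
Joint ranges: [-2.81, 2.81], [-0.39, 2.02], [-1.27, 1.25], [0.06, 2.57], [-1.19, 4.33], [0.19, 2], [-2.82, 2.82]. Speed limits (rad/s): [1.89, 1.89, 2.39, 2.39, 3.01, 3.01, 3.01].

### API

Orientations are given as a rotation vector (axis times angle).
In Python, from cell import * gives the robot as it stands.
- The arm moves only by the shell command python3 -m crank 'ROWS' [FORCE]. ROWS is JSON, a list of rows, each a list of 5 numbers: the finger opening in mm, from 0 to 85.4, then the shift along the tool's x, y, z in units of 50 mm (1.0 is 50 mm), then the turn about the tool's z in units of 6 degrees (1.0 is 6 degrees). A call has 1 to 12 rows; each row shifts and turns the commanded pose from where the row before left it, along the tool's axes as they then stand; what a row does not reach is not made up. A row lasts 1/10 s, in which the tool goes at most 50 mm and 8.59 degrees, less where a joint would pass 70% of its speed; a pose out of reach is approached as far as the arm can. A call is refused whole if a number of a shift passes 1 or a number of a turn 1, either way. A call with a gripper value outside its range is refused whole. The fingers move at their own pace and stop on an object; FORCE is the grip in N (left out, the last holds). Time passes only in rows, so rows that do not move let the fingers close. It gives the time, the measured TCP pose, the force, the opening and the grip force at its end, in the units of the state.
- observe(): the state, without advancing time (a new reading comes with each control period).
- snapshot(name): name is "scene" or "side" or "wrist"; returns a dict with "pixels" (400x640x3 uint8, red, green, blue), "intrinsics" (3x3 intrinsics, pixels), "R" (3x3) and "t" (3): a world point X has camera coordinates R X + t; the wrist camera has in their place "mount" (4x4, takes a point from camera to tool coordinates, whose origin is the TCP and whose axes are the flange's). Camera axes: x right, y down, z forward; pixel columns grow to the right and rows downward; lengths in m; the calibration is good to about 2 mm. A picture is of the moment at which its call begins: read the wrist's pose just before it. There is no depth.
- sign_off(): hands the job in; it is judged then, once.
The state is a dict: "time": time; "qpos": joint angles; "qvel": joint speeds; "joint_torque": joint torques, N m; "tool_pos": TCP position; "ee_rot": TCP orientation; "wrist_force": force on the tool from outside, world axes, zero at the start; "ft_torque": the same for the moment, N m; "opening": opening from 0.0 (shut) to 1.0 (fully open); "finger_force": force on a finger pad.
Only numpy, scipy, OpenCV 4.12 (cv2) and the standard library are available. Lean on these libraries where they do the work, as an engineer would, in place of code of your own. Each camera call takes 0.05 s, during which the arm holds its last target. There are 200 camera calls.

### The job

Clear the folding counter: hang every clothes-peg basket by its handle on the hook rail, one to a hook, slide the iron on its sole onto the middle of the black silicone mat, lined up with the mat, and slide the open carton of dryer sheets onto the middle of the cork mat, square with it. The iron is full of water and the carton is open, so keep both flat on the counter and do not pick them up. Leave the softener bottle, the jar and the brush where they are.

Things in the scene. Friction and masses are not known exactly. Their poses are not given: they have to be found in the camera images.
- basket0: round white plastic peg basket, rim 100 mm across, 70 mm tall, 0.13-0.21 kg, pegs fixed inside; None if absent (two or three of the three are there). Origin: centre of underside, z up. Stiff arched handle, 8 mm round bar in the basket's y-z plane: pinch it by closing along x. Bar centre at height 150 mm at y = 0, straight down to 141 at y = +-32, then 112 at +-46, rim at +-48 mm
- handle0 (a point): middle (highest point) of basket0's handle: centre of the 8 mm bar, 150 mm above the basket's underside; axes as the basket's. The opening below it, down to the rim, is 76 mm high
- basket1: round white plastic peg basket, rim 100 mm across, 70 mm tall, 0.13-0.21 kg, pegs fixed inside; None if absent (two or three of the three are there). Origin: centre of underside, z up. Stiff arched handle, 8 mm round bar in the basket's y-z plane: pinch it by closing along x. Bar centre at height 150 mm at y = 0, straight down to 141 at y = +-32, then 112 at +-46, rim at +-48 mm
- handle1 (a point): middle (highest point) of basket1's handle: centre of the 8 mm bar, 150 mm above the basket's underside; axes as the basket's. The opening below it, down to the rim, is 76 mm high
- basket2: round white plastic peg basket, rim 100 mm across, 70 mm tall, 0.13-0.21 kg, pegs fixed inside; None if absent (two or three of the three are there). Origin: centre of underside, z up. Stiff arched handle, 8 mm round bar in the basket's y-z plane: pinch it by closing along x. Bar centre at height 150 mm at y = 0, straight down to 141 at y = +-32, then 112 at +-46, rim at +-48 mm
- handle2 (a point): middle (highest point) of basket2's handle: centre of the 8 mm bar, 150 mm above the basket's underside; axes as the basket's. The opening below it, down to the rim, is 76 mm high
- rail: fixed steel hook rail: level bar 400 mm long, 14 mm thick, centre 285 mm up, on two 16 mm posts at y = +-200 mm. Origin on the counter under the bar's middle; y along the bar, -x to the front (robot side). Hooks of 8 mm wire at y = -125, 0, +125 mm reach out in front: seat 72 mm out (wire underside 257 mm up), upturned tip 101 mm out, its top 295 mm up
- hook0 (a point): seat of the hook at the rail's y = -125 mm (the robot's right): top of the wire at its lowest point, where a handle's underside rests, at height 265 mm; axes as the rail's (-x to the front, y along the bar). It is 29 mm behind the upturned tip and the tip rises 30 mm above it
- hook1 (a point): seat of the hook at the rail's y = 0 (the middle): top of the wire at its lowest point, where a handle's underside rests, at height 265 mm; axes as the rail's (-x to the front, y along the bar). It is 29 mm behind the upturned tip and the tip rises 30 mm above it
- hook2 (a point): seat of the hook at the rail's y = +125 mm (the robot's left): top of the wire at its lowest point, where a handle's underside rests, at height 265 mm; axes as the rail's (-x to the front, y along the bar). It is 29 mm behind the upturned tip and the tip rises 30 mm above it
- iron: white compact steam iron flat on its steel sole, 203 mm long, 100 wide, 126 tall, 0.6-1.1 kg. Origin: middle of the sole's underside; x to the pointed tip, z up. Handle: level bar along x, 28 mm wide, x = -85 to +50 mm, height 99 to 126 mm, open below from x = -55 to +25 mm
- iron_mat: the iron's rest: a flat black ribbed silicone mat 250 mm (its x) by 140 mm (its y), 1 mm thick, nothing to catch on, fixed. Origin at its middle on the counter; x along its length, away from the robot
- carton: flat cardboard carton of dryer sheets with an open slot in its top, 66 mm (its x) by 130 mm (its y) by 38 mm high, 0.2-0.4 kg, stiff. Origin: centre of the underside, z up
- carton_mat: the carton's place: a flat cork mat 110 mm (its x) by 175 mm (its y), 1 mm thick, nothing to catch on, fixed. Origin at its middle on the counter, z up; x points away from the robot
- softener: bystander: white softener bottle, 72 mm across, 225 mm tall; origin at the centre of its underside. Leave it alone
- stain_jar: bystander: stain-remover jar, 68 mm across, 95 mm tall; origin at the centre of its underside. Leave it alone
- scrub_brush: bystander: wooden scrubbing brush 140 mm (x) by 48 mm by 42 mm high; origin at the centre of its underside. Leave it alone

How it is judged:
By the outcome, as a careful person would: the job done as asked, in the order asked, and still so for the second after the job is handed in, with the robot touching nothing.
Of basket0, basket1, basket2 only 2 to 3 are there at a start; the rules pass over those that are not, and their reading is None.
At some moment in a run one of iron, carton, basket0, basket1, basket2 may be knocked a few centimetres aside while the robot is not near it.
It also fails if it takes over 210 s, if anything falls off the work surface, if the arm or the gripper's body presses on something with over 40 N, if the wrist force passes 120 N, or if a joint passes its speed limit or range.

## Working session

There is one attempt and no reset: what is moved stays moved. The work goes in short steps, Python scripts to look and compute and a shell command to move; the robot and the scene stay as the last step left them, time stands still between calls to the robot, and variables do not carry over. Pictures are saved under pics/ and viewed, at most 14 in all, crops included, and the job is handed in when it is done.

```bash
ls; mkdir -p pics
python3 - <<'E'
from cell import *
import cv2
s=observe(); print({k:(np.round(v,3).tolist() if not isinstance(v,float) else v) for k,v in s.items()} if 0 else s)
for n in ["scene","side"]:
    d=snapshot(n); cv2.imwrite(f"pics/{n}0.png",d["pixels"][:,:,::-1]); print(n,d["intrinsics"],d["R"],d["t"])
d=snapshot("wrist");cv2.imwrite("pics/wrist0.png",d["pixels"][:,:,::-1]);print(d["mount"],d["intrinsics"])
E
```

```text
pics
{'time': 0.0, 'qpos': array([-1.19147372,  0.41798541, -0.01034018,  1.61416618,  0.0046944 ,
        1.11070994, -0.05300406]), 'qvel': array([ 1.59495150e-03, -2.35881479e-04, -4.23375425e-05, -1.83032740e-04,
        1.95799049e-03, -3.97389825e-04,  1.24440325e-03]), 'joint_torque': array([ 4.71066014e-04, -8.64436269e+01,  6.78874310e-01, -4.34900594e+01,
        1.90862973e-02,  7.18720781e-03, -3.27830264e-05]), 'tool_pos': array([0.25515912, 0.57014114, 0.21655633]), 'ee_rot': array([-6.56065486e-01, -3.07213164e+00,  1.93242037e-03]), 'wrist_force': array([ 0.24830945, -0.58627156, -0.62092959]), 'ft_torque': array([-0.03355446,  0.00581725, -0.00535233]), 'finger_force': 0.0, 'opening': 1.0028462304199075}
scene [[453.28682138   0.         318.50539049]
 [  0.         453.28682138 197.7405388 ]
 [  0.           0.           1.        ]] [[ 6.15714353e-01  7.87969300e-01  4.66010888e-04]
 [ 6.77717543e-01 -5.29262414e-01 -5.10470595e-01]
 [-4.01988515e-01  3.14619896e-01 -8.59895083e-01]] [-0.32449492 -0.32059818  1.90865677]
side [[413.66783622   0.         321.04422455]
 [  0.         413.66783622 199.48804203]
 [  0.           0.           1.        ]] [[ 0.99089782 -0.13387746 -0.01408339]
 [-0.08211005 -0.51818446 -0.85131827]
 [ 0.10667453  0.84472581 -0.52446054]] [-0.58806411  0.19608246  1.22940029]
[[ 2.12260746e-04 -9.48983180e-01 -3.15326624e-01  8.19396307e-02]
 [ 9.99999770e-01 -1.72675907e-06  6.78342221e-04  1.02671053e-05]
 [-6.44279851e-04 -3.15326695e-01  9.48982961e-01 -1.57408702e-01]
 [ 0.00000000e+00  0.00000000e+00  0.00000000e+00  1.00000000e+00]] [[329.30061392   0.         318.16320001]
 [  0.         329.30061392 199.25107891]
 [  0.           0.           1.        ]]
```

View pics/scene0.png

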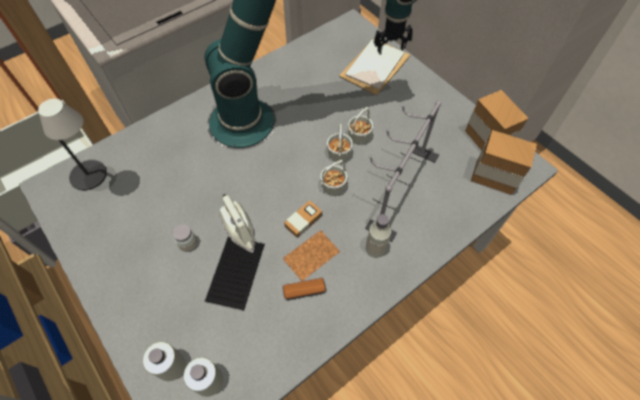

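View pics/side0.png

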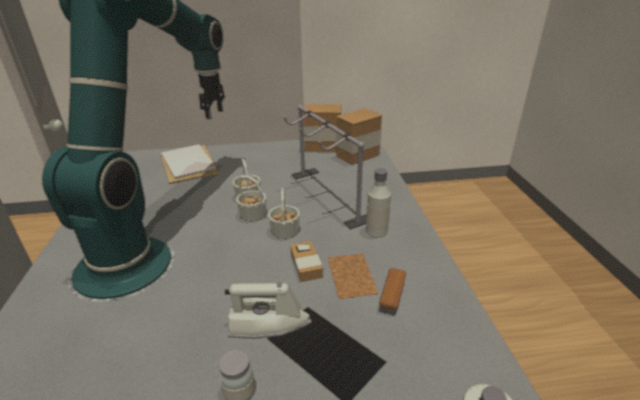

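The scene picture shows three baskets, at about (361,126), (340,146) and (334,177). The iron is at (238,222), the carton at (303,218), the cork mat at (311,255), the black mat at (236,272) and the rail runs from (437,105) to (385,205). In the side picture the baskets are at (246,185), (251,205) and (284,220), and the rail posts at (303,140) and (360,185).

```bash
cat > h.py <<'E'
from cell import *
import numpy as np, cv2
from scipy.spatial.transform import Rotation as Ro
def cam(n):
    s=observe(); d=snapshot(n); K=d["intrinsics"]
    if n=="wrist":
        M=d["mount"]; T=Ro.from_rotvec(s["ee_rot"]).as_matrix()
        Rwc=T@M[:3,:3]; c=s["tool_pos"]+T@M[:3,3]
    else: Rwc=d["R"].T; c=-Rwc@d["t"]
    return dict(im=d["pixels"][:,:,::-1].copy(),K=K,R=Rwc,c=c)
def ray(C,px):
    p=np.atleast_2d(np.array(px,float)); v=np.c_[p,np.ones(len(p))]@np.linalg.inv(C["K"]).T
    return v@C["R"].T
def plane(C,px,z):
    v=ray(C,px); return C["c"]+v*((z-C["c"][2])/v[:,2])[:,None]
def proj(C,X):
    p=(np.atleast_2d(X)-C["c"])@C["R"]@C["K"].T; return p[:,:2]/p[:,2:]
def tri(obs):
    A=np.zeros((3,3));b=np.zeros(3)
    for C,px in obs:
        v=ray(C,px)[0]; v/=np.linalg.norm(v); P=np.eye(3)-np.outer(v,v); A+=P;b+=P@C["c"]
    X=np.linalg.solve(A,b); return X,[float(np.linalg.norm(proj(C,X)[0]-px)) for C,px in obs]
def yaw():
    T=Ro.from_rotvec(observe()["ee_rot"]).as_matrix(); return np.degrees(np.arctan2(T[1,0],T[0,0])),T
def go(target,yawdeg=None):
    "shift in row units (tool axes at present), turn in units"
    s=observe(); y,T=yaw(); d=T.T@(np.array(target)-s["tool_pos"])/0.05
    r=None
    if yawdeg is not None:
        e=(yawdeg-y+180)%360-180; r=-e/6   # tool z is down
    return np.round(d,2),None if r is None else round(r,2)
E
python3 - <<'E'
from h import *
S=cam("scene");D=cam("side")
for n,a,b in [("b0",(361,128),(246,186)),("b1",(340,147),(251,206)),("b2",(334,178),(284,221)),("railA",(437,102),(301,108)),("railB",(387,187),(361,145)),("sof",(382,216),(380,174)),
 ("carton",(303,217),(306,261)),("cork",(311,255),(351,275)),("mat",(236,273),(325,350)),("iron",(238,222),(265,315))]:
    X,e=tri([(S,a),(D,b)]); print(n,X.round(3),np.round(e,1))
print(plane(S,[(303,217),(311,255),(236,273),(238,235)],0.0).round(3))
print(yaw())
vis=cv2.resize(S["im"][70:270,200:460],None,fx=3,fy=3,interpolation=cv2.INTER_CUBIC)
cv2.imwrite("pics/s1.png",vis)
E
```

```text
b0 [0.359 0.349 0.042] [0.1 0.1]
b1 [0.377 0.226 0.03 ] [0.3 0.3]
b2 [0.483 0.11  0.037] [1.2 1.3]
railA [0.582 0.482 0.287] [1.7 1.6]
railB [0.731 0.109 0.289] [1. 1.]
sof [0.778 0.059 0.215] [2.5 2.6]
carton [ 0.535 -0.078  0.017] [1.2 1.4]
cork [ 0.661 -0.139 -0.003] [0. 0.]
mat [ 0.553 -0.383 -0.005] [0.5 0.8]
iron [ 0.412 -0.278  0.027] [1.3 1.9]
[[ 0.523 -0.07   0.   ]
 [ 0.662 -0.139  0.   ]
 [ 0.556 -0.384  0.   ]
 [ 0.438 -0.3    0.   ]]
(np.float64(155.89123009130307), array([[-9.12771664e-01,  4.08470153e-01, -1.56107873e-04],
       [ 4.08470176e-01,  9.12771515e-01, -5.25558141e-04],
       [-7.21839947e-05, -5.43479989e-04, -9.99999850e-01]]))
```

View pics/s1.png

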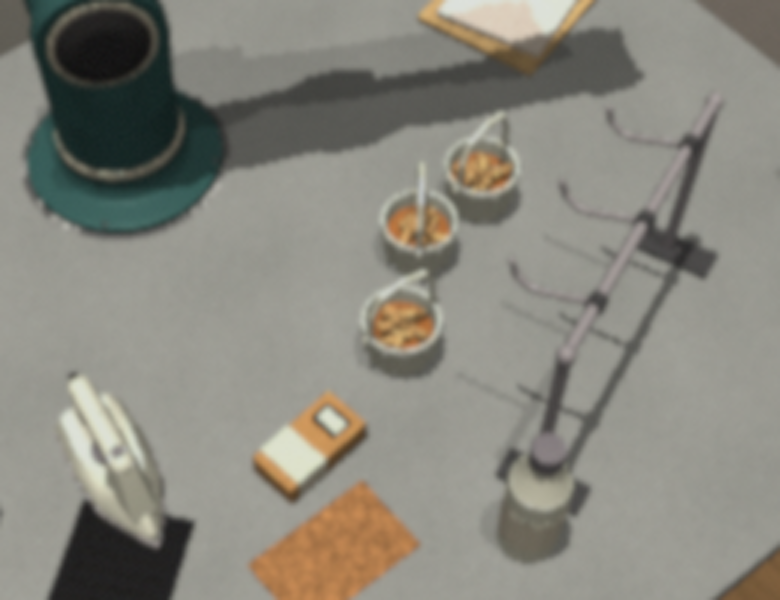

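The enlarged crop shows the three baskets at crop pixels (483,172), (420,228) and (402,325), with their handles arched over them. The three hooks have tips at (610,115), (562,187) and (514,268). Next I'll move the wrist camera over the baskets and hooks.

Run:
```python
from h import *
print(go([0.47,0.27,0.42],112)); print(go([0.40,0.30,0.42],112))
```

```text
(array([-6.37, -3.73, -4.06]), np.float64(7.32))
(array([-4.85, -3.75, -4.06]), np.float64(7.32))
```

```bash
python3 -m crank '[[85,-0.4,-0.3,-0.8,0],[85,-0.8,-0.4,-0.8,0],[85,-0.8,-0.5,-0.8,0],[85,-0.8,-0.5,-0.8,0],[85,-0.8,-0.5,-0.8,0],[85,-0.8,-0.5,-0.06,0],[85,-0.8,-0.5,0,0],[85,-0.8,-0.5,0,0],[85,-0.37,-0.03,0,0],[85,0,0,0,0.6]]' 60; python3 -m crank '[[85,0,0,0,1],[85,0,0,0,1],[85,0,0,0,1],[85,0,0,0,1],[85,0,0,0,1],[85,0,0,0,1],[85,0,0,0,0.7],[85,0,0,0,0],[85,0,0,0,0]]'
python3 - <<'E'
from h import *
print(yaw()[0],observe()["tool_pos"])
C=cam("wrist");cv2.imwrite("pics/w1.png",C["im"]); import pickle; pickle.dump(C,open("c1.pkl","wb"))
E
```

```text
time: 1.25
tool_pos: [0.4521, 0.2958, 0.3906]
ee_rot: [0.759, 3.048, -0.001]
wrist_force: [-1.1, 0.6, -0.5]
opening: 1.0
finger_force: 0.0
time: 2.15
tool_pos: [0.4499, 0.2984, 0.3905]
ee_rot: [1.752, 2.608, -0.0]
wrist_force: [1.0, -0.4, 0.5]
opening: 0.996
finger_force: 0.0
112.22943990947742 [0.44991996 0.29841306 0.39047522]
```

View pics/w1.png

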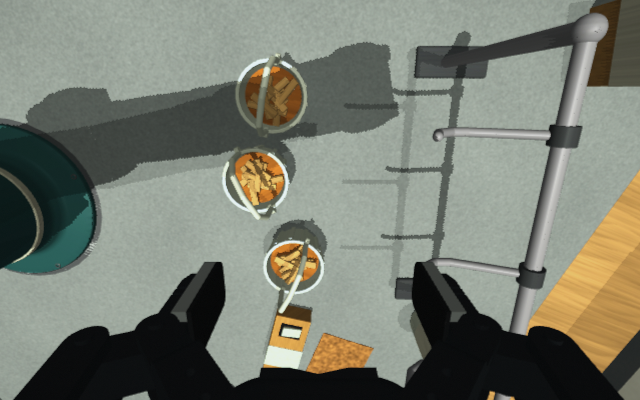

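The wrist picture shows all three baskets and two hooks clearly. The baskets are at (271,95), (256,181) and (293,266), and the hook tips at (438,135) and (432,264). I'll take a second view, shifted.

```bash
python3 -m crank '[[85,-0.4,0.5,0,0],[85,-0.6,0.7,0,0],[85,-0.6,0.7,0,0],[85,0,0.1,0,0],[85,0,0,0,0],[85,0,0,0,0],[85,0,0,0,0]]' 60
python3 - <<'E'
from h import *
import pickle
C1=pickle.load(open("c1.pkl","rb")); C2=cam("wrist"); pickle.dump(C2,open("c2.pkl","wb"))
r=lambda im,x,y,w,h,f:cv2.resize(im[y:y+h,x:x+w],None,fx=f,fy=f,interpolation=cv2.INTER_CUBIC)
print(observe()["tool_pos"])
cv2.imwrite("pics/w2.png",C2["im"])
E
```

```text
time: 2.9
tool_pos: [0.5719, 0.2626, 0.3909]
ee_rot: [-1.752, -2.607, -0.001]
wrist_force: [-1.0, -0.0, 0.5]
opening: 0.999
finger_force: 0.0
[0.57192376 0.2625285  0.39101804]
```

View pics/w2.png

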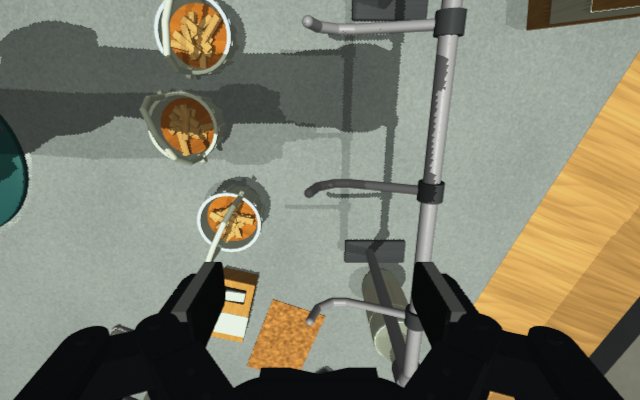

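View 2 shows all three hooks, with tips at (307,21), (309,192) and (313,318), and the baskets at (197,36), (186,127) and (231,222). I'll enlarge the handles to read their ends.

Run:
```python
from h import *
import pickle
C1=pickle.load(open("c1.pkl","rb")); C2=pickle.load(open("c2.pkl","rb"))
r=lambda im,x,y:cv2.resize(im[y:y+100,x:x+88],None,fx=3,fy=3,interpolation=cv2.INTER_CUBIC)
a=np.hstack([r(C1["im"],225,45),r(C1["im"],215,135),r(C1["im"],250,225)])
b=np.hstack([r(C2["im"],145,0),r(C2["im"],130,80),r(C2["im"],185,175)])
cv2.imwrite("pics/h.png",np.vstack([a,b]))
for n,o in dict(tip2=((438,135),(307,21)),tip1=((432,264),(309,192)),col2=((564,136),(449,21)),col1=((532,275),(430,191)),A=((271,95),(197,36)),B=((256,181),(186,127)),Cc=((294,267),(231,222))).items():
    X,e=tri([(C1,o[0]),(C2,o[1])]);print(n,X.round(4),np.round(e,1))
print(plane(C2,[(307,21),(309,192),(313,318)],.291).round(4),plane(C2,[(449,21),(430,191),(415,317)],.285).round(4))
```

```text
tip2 [0.5163 0.3778 0.2917] [0.7 0.8]
tip1 [0.5642 0.2707 0.2943] [8.5 9.3]
col2 [0.608  0.4149 0.2902] [0.5 0.5]
col1 [0.6558 0.3002 0.2888] [0.5 0.5]
A [0.3571 0.341  0.0395] [0.2 0.2]
B [0.3811 0.2165 0.0588] [1.  1.1]
Cc [0.4876 0.1008 0.0629] [0.6 0.6]
[[0.5161 0.3775 0.291 ]
 [0.5635 0.262  0.291 ]
 [0.6126 0.149  0.291 ]] [[0.6095 0.4168 0.285 ]
 [0.6574 0.2992 0.285 ]
 [0.7041 0.1824 0.285 ]]
```

View pics/h.png

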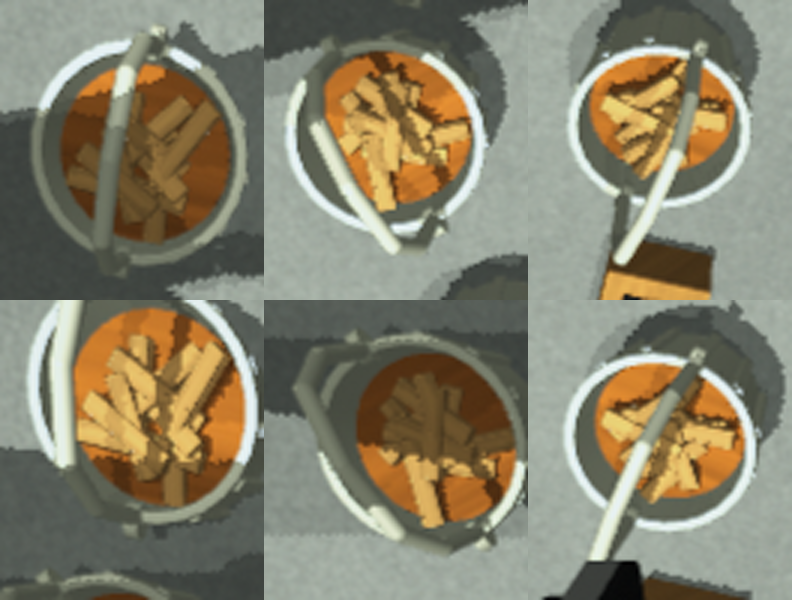

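The enlarged crops show each handle's rim tabs and kinks clearly. A's bar runs (130,60) to (104,250), B's runs (318,115) to (392,245), and C's runs (700,45) to (622,260). I'll turn these into positions.

Run:
```python
from h import *
import pickle
C1=pickle.load(open("c1.pkl","rb")); C2=pickle.load(open("c2.pkl","rb"))
def rep(n,C,p,q,z):
    a,b=plane(C,[p,q],z); d=b-a; print(n,z,"mid",((a+b)/2)[:2].round(4),"len",np.linalg.norm(d).round(4),"yaw of y",(np.degrees(np.arctan2(d[1],d[0]))%180).round(1))
rep("A1tab",C1,(277.7,56.7),(264,132.3),.07)
rep("A1kink",C1,(268.3,65),(259.7,128.3),.141)
rep("A2kink",C2,(167.7,1.7),(166,55),.141)
rep("B1tab",C1,(237,150),(273.7,209),.07)
rep("B1kink",C1,(233,173.3),(257.7,216.7),.141)
rep("B2tab",C2,(160.3,92.7),(204.3,160),.07)
rep("B2kink",C2,(143.7,108.3),(173.7,156.7),.141)
rep("C1tab",C1,(307.3,240),(281.3,291.7),.07)
rep("C1kink",C1,(304,261.7),(281.3,311.7),.141)
rep("C2tab",C2,(241.3,193.3),(217.3,250),.07)
for n,a,b in [("A",(268.3,65),(167.7,1.7)),("A",(259.7,128.3),(166,55)),("B",(233,173.3),(143.7,108.3)),("B",(257.7,216.7),(173.7,156.7)),("Btab",(237,150),(160.3,92.7)),("Btab",(273.7,209),(204.3,160)),("Ctab",(307.3,240),(241.3,193.3)),("Ctab",(281.3,291.7),(217.3,250))]:
    X,e=tri([(C1,a),(C2,b)]);print(n,X.round(4),np.round(e,1))
for n,p in [("A",(271,95)),("B",(256,181)),("C",(294,266))]: print(n,plane(C1,p,.07).round(4))
```

```text
A1tab 0.07 mid [0.3607 0.342 ] len 0.1025 yaw of y 99.0
A1kink 0.141 mid [0.3626 0.3418] len 0.0727 yaw of y 101.3
A2kink 0.141 mid [0.3606 0.3343] len 0.0541 yaw of y 102.0
B1tab 0.07 mid [0.381  0.2195] len 0.104 yaw of y 140.7
B1kink 0.141 mid [0.3807 0.2182] len 0.0653 yaw of y 137.5
B2tab 0.07 mid [0.3815 0.2186] len 0.1069 yaw of y 140.4
B2kink 0.141 mid [0.3797 0.2187] len 0.0646 yaw of y 137.6
C1tab 0.07 mid [0.486  0.1045] len 0.1057 yaw of y 87.2
C1kink 0.141 mid [0.4858 0.1122] len 0.0894 yaw of y 89.6
C2tab 0.07 mid [0.4859 0.1033] len 0.106 yaw of y 86.7
A [0.353  0.3693 0.1338] [7.3 7.9]
A [0.3712 0.3084 0.1528] [0.3 0.3]
B [0.357  0.241  0.1436] [0. 0.]
B [0.405  0.1983 0.1455] [0.1 0.1]
Btab [0.341  0.2529 0.0718] [0. 0.]
Btab [0.4211 0.1829 0.0625] [0.5 0.5]
Ctab [0.4889 0.1558 0.0677] [0.3 0.3]
Ctab [0.4831 0.0516 0.0709] [0.4 0.4]
A [[0.3608 0.3432 0.07  ]]
B [[0.3814 0.2186 0.07  ]]
C [[0.4857 0.1055 0.07  ]]
```

Run:
```python
from h import *
def tgt(c,y,off=.022): return [c[0]+off*np.cos(np.radians(y)),c[1]+off*np.sin(np.radians(y))]
print(go(tgt((.486,.104),87.5)+[.25],87.5))
for h in [(.638,.157),(.5905,.2725),(.543,.389)]: print(tgt(h,112))
```

```text
(array([-1.89, -2.61,  2.82]), np.float64(4.11))
[np.float64(0.62975865494485), np.float64(0.17739804480046933)]
[np.float64(0.58225865494485), np.float64(0.2928980448004693)]
[np.float64(0.53475865494485), np.float64(0.4093980448004693)]
```

```bash
python3 -m crank '[[45,-0.3,-0.4,0,0],[45,-0.4,-0.5,0,0],[45,-0.4,-0.6,0,0],[45,-0.4,-0.6,0.4,0],[45,-0.4,-0.5,0.6,0],[45,0,0,0.7,0],[45,0,0,0.7,0],[45,0,0,0.4,1],[45,0,0,0,1],[45,0,0,0,1],[45,0,0,0,1],[45,0,0,0,0.1]]' 60
python3 -m crank '[[45,0,0,0,0],[45,0,0,0,0]]'
python3 - <<'E'
from h import *
y=87.5;print(yaw()[0],go([.486+.022*np.cos(np.radians(y)),.104+.022*np.sin(np.radians(y)),.150],y))
C=cam("wrist");cv2.imwrite("pics/g1.png",C["im"])
E
```

```text
time: 4.15
tool_pos: [0.4876, 0.1254, 0.2509]
ee_rot: [-2.271, -2.171, -0.001]
wrist_force: [0.3, -0.1, -0.5]
opening: 0.528
finger_force: 0.0
time: 4.35
tool_pos: [0.4879, 0.1252, 0.2508]
ee_rot: [2.266, 2.176, 0.001]
wrist_force: [-1.1, -0.1, 0.4]
opening: 0.53
finger_force: 0.0
87.65842753785871 (array([ 0.02, -0.02,  2.02]), np.float64(0.03))
```

View pics/g1.png

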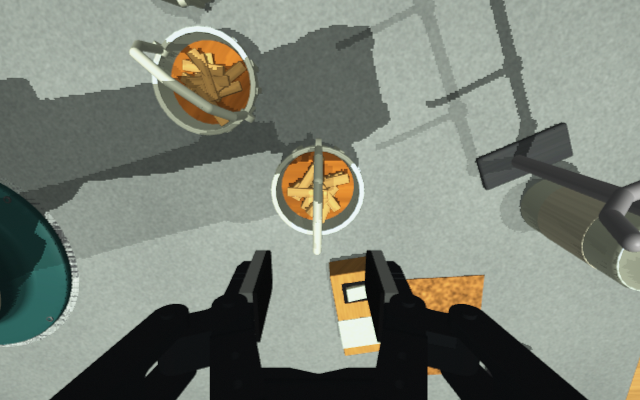

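The picture shows C's handle centred between the fingers: it is vertical at column 318, which is the tool's plane. I'll descend, grip and lift.

```bash
python3 -m crank '[[45,0,0,0.6,0],[45,0,0,0.6,0],[45,0,0,0.6,0],[45,0,0,0.22,0],[45,0,0,0,0],[0,0,0,0,0],[0,0,0,0,0],[0,0,0,0,0],[0,0,0,0,0],[0,0,0,0,0],[0,0,0,0,0]]' 60
python3 -m crank '[[0,0,0,-0.3,0],[0,0,0,-0.6,0],[0,0,0,-0.7,0],[0,0,0,-0.7,0],[0,0,0,-0.7,0],[0,0,0,-0.6,0],[0,0,0,0,0],[0,0,0,0,0]]'
python3 - <<'E'
from h import *
print(yaw()[0],go([.6298,.1774,.325],112))
E
```

```text
time: 5.5
tool_pos: [0.488, 0.125, 0.1497]
ee_rot: [2.27, 2.172, 0.0]
wrist_force: [-0.7, -0.2, 0.5]
opening: -0.001
finger_force: 0.0
time: 6.3
tool_pos: [0.488, 0.125, 0.3296]
ee_rot: [2.269, 2.172, 0.001]
wrist_force: [1.4, -0.1, -0.9]
opening: 0.003
finger_force: 0.0
87.49760355204488 (array([1.17, 2.79, 0.09]), np.float64(-4.08))
```

Run:
```python
from h import *
C=cam("wrist");cv2.imwrite("pics/g2.png",C["im"])
```

```text
(no output)
```

View pics/g2.png

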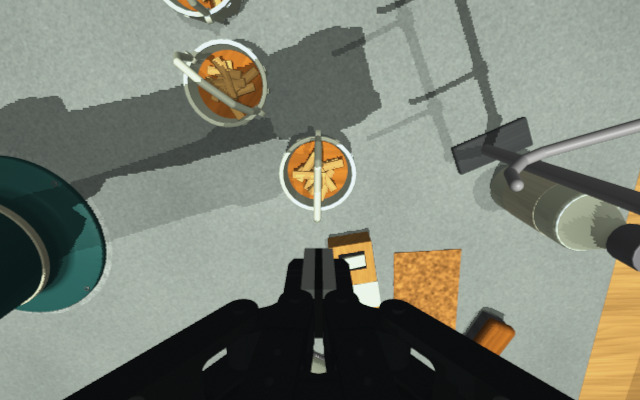

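The picture shows C's basket undisturbed, its handle running (318,131) to (318,217) and the gripper empty. I'll recheck the geometry from here.

Run:
```python
from h import *
import pickle
C=cam("wrist"); C1=pickle.load(open("c1.pkl","rb")); print(C["c"])
print(plane(C,(317.5,173),.07).round(4), plane(C,[(318,131),(318,217)],.07).round(4),plane(C,[(318,217)],.141).round(4))
c=np.array([.486,.104])
for z,y in [(.15,0),(.141,.032),(.141,-.032),(.112,.046),(.112,-.046),(.07,.048),(.07,-.048)]:
    print(y,z,proj(C,[.4875,.1045+y,z]).round(0),proj(C1,[.486+0.002*np.sign(y),.104+y,z]).round(0))
s=observe();T=yaw()[1];print("tips",proj(C,s["tool_pos"]+T@[0,0,.025]),proj(C,s["tool_pos"]+T@[0.011,0,.025]))
```

```text
[0.49029734 0.20614831 0.48625459]
[[0.4852 0.1043 0.07  ]] [[0.4882 0.1579 0.07  ]
 [0.4832 0.0431 0.07  ]] [[0.4844 0.0709 0.141 ]]
0 0.15 [[320. 191.]] [[290. 296.]]
0.032 0.141 [[318. 159.]] [[300. 274.]]
-0.032 0.141 [[321. 216.]] [[281. 309.]]
0.046 0.112 [[318. 142.]] [[304. 256.]]
-0.046 0.112 [[321. 218.]] [[280. 304.]]
0.048 0.07 [[318. 135.]] [[306. 243.]]
-0.048 0.07 [[321. 208.]] [[283. 290.]]
tips [[319.33657602 231.9195422 ]] [[319.36035093 214.90774557]]
```

The handle ends project where expected, so the position was right. The finger pads, however, appear shallower in the wrist view than the text says. I'll measure the fingertips by differencing fixed-camera pictures with the gripper open and shut.

```bash
cat > f1.py <<'E'
from h import *
import pickle,sys
pickle.dump({n:cam(n) for n in("scene","side")},open(sys.argv[1],"wb"))
E
python3 f1.py a.pkl; python3 -m crank '[[45,0,0,0,0],[45,0,0,0,0],[45,0,0,0,0],[45,0,0,0,0],[45,0,0,0,0],[45,0,0,0,0]]'; python3 f1.py b.pkl
python3 - <<'E'
from h import *
import pickle
a=pickle.load(open("a.pkl","rb"));b=pickle.load(open("b.pkl","rb"))
s=observe();T=yaw()[1];w=s["opening"]*.0427; print(s["opening"],s["tool_pos"])
for n in("scene","side"):
    m=cv2.absdiff(a[n]["im"],b[n]["im"]).max(2)>30
    ys,xs=np.nonzero(m); k=(abs(xs-proj(b[n],s["tool_pos"])[0,0])<45)&(abs(ys-proj(b[n],s["tool_pos"])[0,1])<70)
    ys,xs=ys[k],xs[k]; print(n,"bbox",xs.min(),xs.max(),ys.min(),ys.max(),"lowest",[(int(x),int(y)) for x,y in zip(xs,ys) if y>ys.max()-4])
    for z in(-.03,-.01,0.01,.025): print(z,proj(b[n],[s["tool_pos"]+T@[0,q,z] for q in(-w,0,w)]).round(0).tolist())
    r=b[n]["im"]; u,v=proj(b[n],s["tool_pos"])[0].astype(int)
    cr=[cv2.resize(q[n]["im"][v-50:v+50,u-50:u+50],None,fx=3.9,fy=3,interpolation=cv2.INTER_CUBIC) for q in(a,b)]
    globals()[n]=np.hstack(cr)
cv2.imwrite("pics/f.png",np.vstack([scene,side]))
E
```

```text
time: 7.1
tool_pos: [0.488, 0.1249, 0.3296]
ee_rot: [2.27, 2.172, -0.0]
wrist_force: [0.4, 0.1, -0.2]
opening: 0.527
finger_force: 0.0
0.5227780257166322 [0.48798939 0.12497502 0.32956698]
scene bbox 327 366 59 131 lowest [(340, 128), (341, 128), (344, 128), (345, 128), (346, 128), (347, 128), (348, 128), (349, 128), (350, 128), (351, 128), (344, 129), (345, 129), (346, 129), (347, 129), (348, 129), (349, 129), (350, 129), (351, 129), (344, 130), (345, 130), (346, 130), (347, 130), (348, 130), (349, 130), (350, 130), (344, 131), (345, 131), (346, 131), (347, 131), (348, 131)]
-0.03 [[338.0, 118.0], [342.0, 122.0], [346.0, 127.0]]
-0.01 [[338.0, 122.0], [342.0, 127.0], [346.0, 131.0]]
0.01 [[337.0, 126.0], [341.0, 130.0], [346.0, 135.0]]
0.025 [[337.0, 129.0], [341.0, 133.0], [345.0, 138.0]]
side bbox 252 299 93 131 lowest [(266, 128), (267, 128), (268, 128), (269, 128), (273, 128), (274, 128), (275, 128), (276, 128), (277, 128), (278, 128), (279, 128), (280, 128), (281, 128), (282, 128), (286, 128), (288, 128), (268, 129), (269, 129), (274, 129), (275, 129), (276, 129), (277, 129), (278, 129), (279, 129), (280, 129), (281, 129), (286, 129), (287, 129), (275, 130), (276, 130), (277, 130), (278, 130), (279, 130), (277, 131), (278, 131)]
-0.03 [[270.0, 126.0], [277.0, 125.0], [285.0, 125.0]]
-0.01 [[270.0, 132.0], [278.0, 132.0], [286.0, 131.0]]
0.01 [[271.0, 139.0], [278.0, 138.0], [286.0, 138.0]]
0.025 [[271.0, 143.0], [279.0, 143.0], [286.0, 142.0]]
```

View pics/f.png

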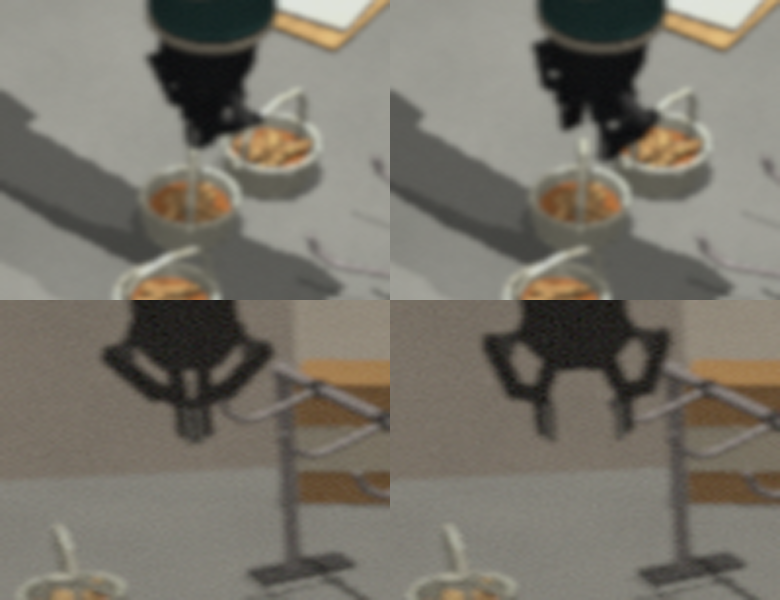

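The side crop shows the shut fingertips ending at about row 131, near tool z -0.013. They are roughly 38 mm short of where the text puts them, with no sideways error. I'll grasp 38 mm lower.

```bash
python3 -m crank '[[45,0,0,0.5,0],[45,0,0,0.8,0],[45,0,0,0.8,0],[45,0,0,0.7,0],[45,0,0,0.6,0],[45,0,0,0.5,0],[45,0,0,0.4,0],[45,0,0,0.03,0],[45,0,0,0,0]]' 60
python3 -m crank '[[0,0,0,0,0],[0,0,0,0,0],[0,0,0,0,0],[0,0,0,0,0],[0,0,0,0,0],[0,0,0,0,0]]' 60
```

```text
time: 8.1
tool_pos: [0.4881, 0.1249, 0.1134]
ee_rot: [2.27, 2.172, -0.001]
wrist_force: [0.4, -0.1, 0.5]
opening: 0.532
finger_force: 0.0
time: 8.7
tool_pos: [0.4884, 0.1252, 0.1139]
ee_rot: [2.269, 2.172, 0.002]
wrist_force: [-2.7, -0.4, 8.7]
opening: 0.07
finger_force: 58.7
```

```bash
python3 -m crank '[[0,0,0,-0.2,0],[0,0,0,-0.4,0],[0,0,0,-0.6,0],[0,0,0,-0.6,0],[0,0,0,-0.6,0],[0,0,0,-0.5,0],[0,0,0,-0.4,0],[0,0,0,-0.2,0],[0,0,0,0,0],[0,0,0,0,0]]' 60
python3 - <<'E'
from h import *
print(observe()["wrist_force"],yaw()[0],go([.6298,.1774,.288],112))
E
```

```text
time: 9.7
tool_pos: [0.4876, 0.1249, 0.2874]
ee_rot: [-2.269, -2.172, 0.001]
wrist_force: [0.4, 0.2, -1.8]
opening: 0.064
finger_force: 58.8
[ 0.44102265  0.21702573 -1.7634763 ] 87.49278692083803 (array([ 1.17,  2.79, -0.01]), np.float64(-4.08))
```

```bash
python3 -m crank '[[0,0,0,0,-0.5],[0,0,0,0,-0.8],[0,0,0,0,-0.8],[0,0,0,0,-0.8],[0,0,0,0,-0.8],[0,0,0,0,-0.38],[0,0,0,0,0]]' 60
python3 - <<'E'
from h import *
print(yaw()[0],go([.6298,.1774,.288],112))
E
```

```text
time: 10.4
tool_pos: [0.4876, 0.1248, 0.2869]
ee_rot: [-1.756, -2.604, 0.003]
wrist_force: [1.1, 1.0, -1.5]
opening: 0.067
finger_force: 58.9
111.9978387666667 (array([-0.09,  3.03, -0.03]), np.float64(-0.0))
```

```bash
python3 -m crank '[[0,0,0.2,0,0],[0,0,0.4,0,0],[0,0,0.5,0,0],[0,-0.03,0.5,0,0],[0,-0.06,0.5,0,0],[0,0,0.4,0,0],[0,0,0.3,0,0],[0,0,0.2,0,0],[0,0,0.03,0,0],[0,0,0,0,0],[0,0,0,0,0]]' 60
python3 - <<'E'
from h import *
print(yaw()[0],go([.6298,.1774,.232],112))
S=cam("side");C=cam("wrist")
u,v=proj(S,[.63,.17,.28])[0].astype(int)
a=cv2.resize(S["im"][v-60:v+90,u-75:u+75],None,fx=2.6,fy=3,interpolation=cv2.INTER_CUBIC)
b=C["im"][:,120:520]
cv2.imwrite("pics/k1.png",np.hstack([a,cv2.resize(b,(400,450))]))
E
```

```text
time: 11.5
tool_pos: [0.6298, 0.1772, 0.2881]
ee_rot: [-1.758, -2.604, 0.0]
wrist_force: [-1.2, 0.1, -2.1]
opening: 0.07
finger_force: 58.8
111.94936640447537 (array([0.  , 0.  , 1.12]), np.float64(-0.01))
```

View pics/k1.png

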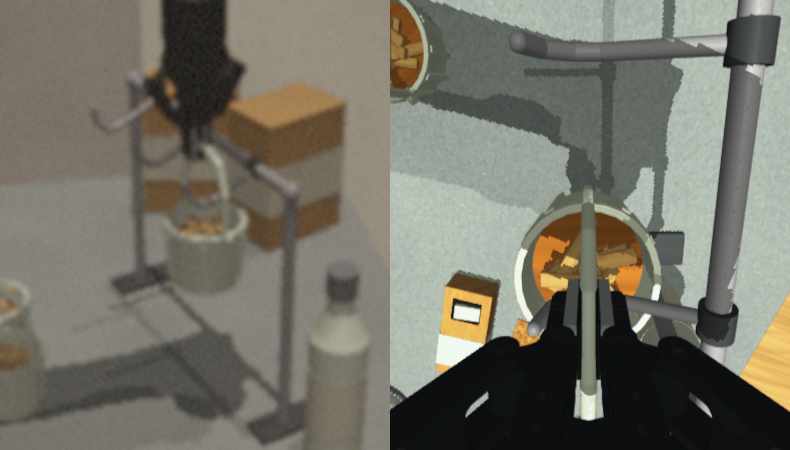

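The left half shows the basket hanging level in the gripper at the nearest hook. In the right half the hook's tip is at (535,330) and its collar at (715,318), within 3 pixels of prediction, so the bar is over the seat. I'll lower it.

```bash
python3 -m crank '[[0,0,0,0.2,0],[0,0,0,0.3,0],[0,0,0,0.2,0],[0,0,0,0.15,0],[0,0,0,0.1,0],[0,0,0,0.06,0],[0,0,0,0.05,0],[0,0,0,0,0]]' 60
```

```text
time: 12.4
tool_pos: [0.6302, 0.1775, 0.235]
ee_rot: [1.757, 2.604, -0.0]
wrist_force: [0.2, 0.2, -0.5]
opening: 0.065
finger_force: 58.7
```

```bash
python3 -m crank '[[0,0,0,0.03,0],[0,0,0,0.02,0],[0,0,0,0,0]]' 60;python3 -m crank '[[0,0,0,0.02,0],[0,0,0,0,0],[0,0,0,0,0]]' 60
```

```text
time: 12.7
tool_pos: [0.6304, 0.1775, 0.2329]
ee_rot: [1.757, 2.604, 0.001]
wrist_force: [-0.9, 0.5, 1.7]
opening: 0.066
finger_force: 59.1
time: 13.0
tool_pos: [0.6305, 0.1775, 0.2324]
ee_rot: [1.757, 2.603, 0.001]
wrist_force: [-1.6, -1.1, 7.6]
opening: 0.066
finger_force: 59.9
```

```bash
python3 -m crank '[[12,0,0,0,0],[20,0,0,0,0],[30,0,0,0,0],[34,0,0,0,0],[34,0,0,-0.2,0],[34,0,0,-0.5,0],[34,0,0,-0.6,0],[34,0,0,-0.6,0],[34,0,0,0,0]]' 60
python3 - <<'E'
from h import *
y=139.5
print(go([.381+.022*np.cos(np.radians(y)),.2187+.022*np.sin(np.radians(y)),.325],y))
print(go([.381+.022*np.cos(np.radians(100)),.342+.022*np.sin(np.radians(100)),.325],100))
S=cam("side")
u,v=proj(S,[.63,.17,.28])[0].astype(int)
cv2.imwrite("pics/k2.png",cv2.resize(S["im"][v-60:v+90,u-75:u+75],None,fx=3,fy=3,interpolation=cv2.INTER_CUBIC))
E
```

```text
time: 13.9
tool_pos: [0.6315, 0.1775, 0.3316]
ee_rot: [1.755, 2.601, 0.008]
wrist_force: [0.8, -0.1, -1.1]
opening: 0.398
finger_force: 0.0
(array([ 3.03, -4.54,  0.1 ]), np.float64(-4.59))
(array([ 5.35, -3.33,  0.11]), np.float64(1.99))
```

View pics/k2.png

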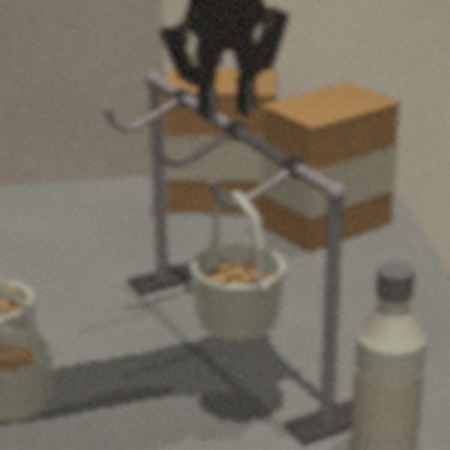

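The crop shows basket C hanging on the near hook with the gripper clear. Next is basket B, with a numeric check that it hasn't moved.

```bash
python3 -m crank '[[45,0.2,-0.4,0,0],[45,0.4,-0.6,0,0],[45,0.5,-0.7,0,0],[45,0.5,-0.7,0,0],[45,0.5,-0.7,0,0],[45,0.5,-0.7,0.1,0],[45,0.4,-0.5,0,0],[45,0.03,-0.24,0,0],[45,0,0,0,0]]' 60
python3 -m crank '[[45,0,0,0,-0.8],[45,0,0,0,-0.9],[45,0,0,0,-1],[45,0,0,0,-1],[45,0,0,0,-0.89],[45,0,0,0,0],[45,0,0,0,0]]' 60
cat > chk.py <<'E'
from h import *
C=cam("wrist"); hsv=cv2.cvtColor(C["im"],cv2.COLOR_BGR2HSV)
m=cv2.inRange(hsv,(5,120,50),(28,255,255)); m=cv2.morphologyEx(m,cv2.MORPH_CLOSE,np.ones((15,15)))
for c in cv2.findContours(m,cv2.RETR_EXTERNAL,cv2.CHAIN_APPROX_NONE)[0]:
    if cv2.contourArea(c)>1200 and len(c)>5:
        (u,v),(a,b),t=cv2.minAreaRect(c); print((round(u),round(v)),round(a),round(b),round(t),plane(C,(u,v),.05).round(4)[0])
# handle bars: bright low-saturation thin lines
g=cv2.inRange(hsv,(0,0,150),(180,45,255))
E
python3 chk.py
python3 - <<'E'
from h import *
print(yaw()[0])
y=139.5
print(go([.381+.022*np.cos(np.radians(y)),.2187+.022*np.sin(np.radians(y)),.113],y))
E
```

```text
time: 14.85
tool_pos: [0.362, 0.2329, 0.3217]
ee_rot: [-1.755, -2.605, -0.0]
wrist_force: [1.1, -0.5, 0.8]
opening: 0.527
finger_force: 0.0
time: 15.55
tool_pos: [0.3637, 0.2327, 0.3213]
ee_rot: [-1.093, -2.945, 0.001]
wrist_force: [-0.1, -0.3, 0.8]
opening: 0.524
finger_force: 0.0
(609, 369) 40 92 61 [0.9485 0.3641 0.05  ]
(318, 171) 58 61 90 [0.3788 0.2184 0.05  ]
(383, 97) 64 69 34 [0.3598 0.3416 0.05  ]
139.3085795558181
(array([-0.01,  0.01,  4.17]), np.float64(-0.03))
```

```bash
python3 -m crank '[[45,0,0,0.5,0],[45,0,0,0.8,0],[45,0,0,0.8,0],[45,0,0,0.7,0],[45,0,0,0.6,0],[45,0,0,0.4,0],[45,0,0,0.3,0],[45,0,0,0.07,0],[45,0,0,0,0]]' 60
python3 -m crank '[[0,0,0,0,0],[0,0,0,0,0],[0,0,0,0,0],[0,0,0,0,0],[0,0,0,0,0],[0,0,0,0,0]]' 60
python3 -m crank '[[0,0,0,-0.2,0],[0,0,0,-0.4,0],[0,0,0,-0.6,0],[0,0,0,-0.6,0],[0,0,0,-0.6,0],[0,0,0,-0.5,0],[0,0,0,-0.4,0],[0,0,0,-0.25,0],[0,0,0,0,0],[0,0,0,0,0]]' 60
```

```text
time: 16.5
tool_pos: [0.3631, 0.2328, 0.1129]
ee_rot: [-1.089, -2.947, 0.001]
wrist_force: [0.1, 0.4, 1.2]
opening: 0.531
finger_force: 0.0
time: 17.1
tool_pos: [0.3632, 0.2333, 0.1137]
ee_rot: [1.087, 2.947, 0.001]
wrist_force: [-3.0, -2.4, 8.4]
opening: 0.067
finger_force: 58.7
time: 18.1
tool_pos: [0.3628, 0.2329, 0.29]
ee_rot: [-1.087, -2.947, 0.001]
wrist_force: [-0.2, -0.1, -2.2]
opening: 0.069
finger_force: 58.8
```

```bash
python3 -m crank '[[0,0,0,0,0.5],[0,0,0,0,0.8],[0,0,0,0,0.9],[0,0,0,0,0.9],[0,0,0,0,0.8],[0,0,0,0,0.68],[0,0,0,0,0],[0,0,0,0,0]]' 60
python3 - <<'E'
from h import *
print(yaw()[0],go([.5823,.2929,.288],112))
E
```

```text
time: 18.9
tool_pos: [0.3628, 0.2328, 0.2898]
ee_rot: [-1.753, -2.607, 0.002]
wrist_force: [0.2, -0.6, -0.4]
opening: 0.069
finger_force: 58.9
112.15842719985991 (array([-0.54,  4.52,  0.03]), np.float64(0.03))
```

```bash
python3 -m crank '[[0,-0.1,0.3,0,0],[0,-0.1,0.5,0,0],[0,-0.1,0.6,0,0],[0,-0.1,0.6,0,0],[0,-0.1,0.6,0,0],[0,-0.04,0.6,0,0],[0,0,0.5,0,0],[0,0,0.4,0,0],[0,0,0.3,0,0],[0,0,0.12,0,0],[0,0,0,0,0],[0,0,0,0,0]]' 60
python3 - <<'E'
from h import *
print(yaw()[0],go([.5823,.2929,.236],112))
E
```

```text
time: 20.1
tool_pos: [0.5823, 0.2925, 0.2903]
ee_rot: [-1.756, -2.605, 0.001]
wrist_force: [0.6, 0.2, -1.4]
opening: 0.066
finger_force: 58.8
112.05255162248744 (array([0.01, 0.  , 1.09]), np.float64(0.01))
```

```bash
python3 -m crank '[[0,0,0,0.2,0],[0,0,0,0.3,0],[0,0,0,0.25,0],[0,0,0,0.15,0],[0,0,0,0.1,0],[0,0,0,0.06,0],[0,0,0,0.04,0],[0,0,0,0,0]]' 60;python3 -m crank '[[0,0,0,0.03,0],[0,0,0,0.02,0],[0,0,0,0,0],[0,0,0,0,0]]' 60
```

```text
time: 20.9
tool_pos: [0.5827, 0.2928, 0.2356]
ee_rot: [1.756, 2.605, 0.0]
wrist_force: [-0.7, 0.7, -0.7]
opening: 0.07
finger_force: 58.8
time: 21.3
tool_pos: [0.5827, 0.2928, 0.2332]
ee_rot: [1.756, 2.605, 0.0]
wrist_force: [-0.3, 0.6, -0.6]
opening: 0.068
finger_force: 58.8
```

```bash
python3 -m crank '[[0,0,0,0.03,0],[0,0,0,0.01,0],[0,0,0,0,0]]' 60;python3 -m crank '[[0,0,0,0.03,0],[0,0,0,0,0],[0,0,0,0,0]]' 60
```

```text
time: 21.6
tool_pos: [0.583, 0.2928, 0.2321]
ee_rot: [1.756, 2.604, 0.002]
wrist_force: [-3.6, -1.3, 9.9]
opening: 0.074
finger_force: 60.3
time: 21.9
tool_pos: [0.5832, 0.2929, 0.2314]
ee_rot: [1.756, 2.604, 0.003]
wrist_force: [-6.0, -3.4, 18.7]
opening: 0.066
finger_force: 61.4
```

```bash
python3 -m crank '[[12,0,0,-0.04,0],[20,0,0,0,0],[30,0,0,0,0],[34,0,0,0,0],[34,0,0,-0.2,0],[34,0,0,-0.5,0],[34,0,0,-0.6,0],[34,0,0,-0.6,0],[34,0,0,0,0]]' 60
python3 - <<'E'
from h import *
print(go([.361+.022*np.cos(np.radians(100)),.342+.022*np.sin(np.radians(100)),.325],100))
E
```

```text
time: 22.8
tool_pos: [0.5839, 0.2931, 0.3315]
ee_rot: [1.755, 2.602, 0.009]
wrist_force: [0.6, 0.0, -0.5]
opening: 0.403
finger_force: 0.0
(array([ 3.01, -3.68,  0.11]), np.float64(2.0))
```

```bash
python3 -m crank '[[45,0.2,-0.3,0,0],[45,0.4,-0.5,0,0],[45,0.5,-0.6,0,0],[45,0.5,-0.6,0,0],[45,0.5,-0.6,0,0],[45,0.5,-0.6,0.1,0],[45,0.4,-0.4,0,0],[45,0.01,-0.08,0,0.5],[45,0,0,0,0.8],[45,0,0,0,0.7],[45,0,0,0,0],[45,0,0,0,0]]' 60
python3 chk.py
python3 - <<'E'
from h import *
y=100
print(yaw()[0],go([.361+.022*np.cos(np.radians(y)),.342+.022*np.sin(np.radians(y)),.113],y))
C=cam("wrist"); v=proj(C,[[.361+q*np.cos(np.radians(y)),.342+q*np.sin(np.radians(y)),z] for q,z in[(-.032,.141),(0,.15),(.032,.141)]]);print(v.round(0).tolist())
hsv=cv2.cvtColor(C["im"],cv2.COLOR_BGR2HSV)
for r in (130,150,170,190,205): 
    s=hsv[r,280:360]; print(r,[(280+i,int(s[i,1]),int(s[i,2])) for i in range(20,60,2)])
E
```

```text
time: 24.0
tool_pos: [0.3556, 0.3633, 0.3217]
ee_rot: [2.016, 2.409, 0.0]
wrist_force: [0.0, -0.6, 0.2]
opening: 0.527
finger_force: 0.0
(519, 297) 47 77 60 [0.6943 0.2023 0.05  ]
(320, 171) 58 60 90 [0.3613 0.343  0.05  ]
100.14800649649301 (array([0.  , 0.03, 4.17]), np.float64(0.02))
[[320.0, 219.0], [320.0, 194.0], [320.0, 162.0]]
130 [(300, 18, 115), (302, 16, 114), (304, 19, 108), (306, 20, 90), (308, 16, 94), (310, 18, 84), (312, 18, 85), (314, 19, 82), (316, 17, 107), (318, 28, 119), (320, 26, 117), (322, 22, 115), (324, 20, 112), (326, 20, 116), (328, 18, 115), (330, 18, 113), (332, 16, 111), (334, 17, 107), (336, 19, 110), (338, 21, 110)]
150 [(300, 196, 104), (302, 194, 104), (304, 194, 104), (306, 195, 102), (308, 196, 103), (310, 196, 103), (312, 198, 102), (314, 193, 102), (316, 114, 103), (318, 41, 136), (320, 38, 148), (322, 40, 142), (324, 153, 120), (326, 197, 136), (328, 192, 121), (330, 175, 118), (332, 196, 135), (334, 197, 132), (336, 196, 116), (338, 194, 96)]
170 [(300, 200, 145), (302, 200, 143), (304, 171, 122), (306, 147, 118), (308, 148, 122), (310, 145, 1
[... 201 characters left out ...]
3), (336, 136, 235), (338, 189, 217)]
190 [(300, 197, 233), (302, 199, 204), (304, 193, 209), (306, 182, 191), (308, 174, 199), (310, 166, 217), (312, 151, 232), (314, 120, 234), (316, 121, 206), (318, 32, 168), (320, 33, 196), (322, 33, 177), (324, 94, 147), (326, 139, 209), (328, 128, 239), (330, 142, 221), (332, 147, 240), (334, 130, 242), (336, 141, 234), (338, 198, 228)]
205 [(300, 7, 251), (302, 13, 239), (304, 16, 161), (306, 37, 116), (308, 37, 116), (310, 34, 112), (312, 37, 111), (314, 37, 111), (316, 36, 135), (318, 16, 245), (320, 6, 250), (322, 15, 246), (324, 38, 146), (326, 34, 113), (328, 36, 114), (330, 40, 115), (332, 36, 112), (334, 27, 125), (336, 17, 190), (338, 8, 252)]
```

Handle A sits at column 320 as predicted, straight and vertical. I'll grasp it.

```bash
python3 -m crank '[[45,0,0.03,0.5,0],[45,0,0,0.8,0],[45,0,0,0.8,0],[45,0,0,0.7,0],[45,0,0,0.6,0],[45,0,0,0.4,0],[45,0,0,0.3,0],[45,0,0,0.07,0],[45,0,0,0,0]]' 60
python3 -m crank '[[0,0,0,0,0],[0,0,0,0,0],[0,0,0,0,0],[0,0,0,0,0],[0,0,0,0,0],[0,0,0,0,0]]' 60
python3 -m crank '[[0,0,0,-0.2,0],[0,0,0,-0.4,0],[0,0,0,-0.6,0],[0,0,0,-0.6,0],[0,0,0,-0.6,0],[0,0,0,-0.5,0],[0,0,0,-0.4,0],[0,0,0,-0.25,-0.5],[0,0,0,0,-0.8],[0,0,0,0,-0.68],[0,0,0,0,0],[0,0,0,0,0]]' 60
python3 - <<'E'
from h import *
print(yaw()[0],go([.5348,.4094,.290],112))
E
```

```text
time: 25.0
tool_pos: [0.3571, 0.3634, 0.113]
ee_rot: [2.018, 2.408, -0.001]
wrist_force: [-0.3, -0.8, 0.8]
opening: 0.525
finger_force: 0.0
time: 25.6
tool_pos: [0.3575, 0.3639, 0.1138]
ee_rot: [2.019, 2.407, 0.002]
wrist_force: [-0.1, -1.1, 6.8]
opening: 0.071
finger_force: 58.8
time: 26.8
tool_pos: [0.357, 0.3634, 0.2909]
ee_rot: [-1.762, -2.601, -0.0]
wrist_force: [0.1, -0.9, -1.5]
opening: 0.067
finger_force: 58.9
111.78010273974394 (array([-0.47,  3.64,  0.02]), np.float64(-0.04))
```

```bash
python3 -m crank '[[0,-0.1,0.3,0,0],[0,-0.1,0.5,0,0],[0,-0.1,0.5,0,0],[0,-0.1,0.5,0,0],[0,-0.07,0.5,0,0],[0,0,0.4,0,0],[0,0,0.4,0,0],[0,0,0.3,0,0],[0,0,0.2,0,0],[0,0,0.04,0,0],[0,0,0,0,0],[0,0,0,0,0]]' 60
python3 -m crank '[[0,0,0,0.2,0],[0,0,0,0.3,0],[0,0,0,0.25,0],[0,0,0,0.15,0],[0,0,0,0.1,0],[0,0,0,0.06,0],[0,0,0,0.04,0],[0,0,0,0.04,0],[0,0,0,0,0],[0,0,0,0,0]]' 60
```

```text
time: 28.0
tool_pos: [0.5343, 0.4096, 0.2907]
ee_rot: [-1.759, -2.603, 0.0]
wrist_force: [-0.4, 0.0, -1.9]
opening: 0.064
finger_force: 58.9
time: 29.0
tool_pos: [0.5348, 0.4097, 0.2337]
ee_rot: [1.759, 2.603, 0.0]
wrist_force: [0.2, 0.4, -1.0]
opening: 0.071
finger_force: 58.9
```

```bash
python3 -m crank '[[0,0,0,0.03,0],[0,0,0,0.02,0],[0,0,0,0,0]]' 60;python3 -m crank '[[0,0,0,0.02,0],[0,0,0,0,0],[0,0,0,0,0]]' 60
```

```text
time: 29.3
tool_pos: [0.5352, 0.4099, 0.2322]
ee_rot: [1.758, 2.603, 0.003]
wrist_force: [-1.9, -2.1, 9.3]
opening: 0.066
finger_force: 60.1
time: 29.6
tool_pos: [0.5353, 0.41, 0.2319]
ee_rot: [1.758, 2.602, 0.004]
wrist_force: [-3.4, -1.8, 14.5]
opening: 0.073
finger_force: 60.8
```

```bash
python3 -m crank '[[12,0,0,-0.03,0],[20,0,0,0,0],[30,0,0,0,0],[34,0,0,0,0],[34,0,0,-0.2,0],[34,0,0,-0.5,0],[34,0,0,-0.7,0],[34,0,0,-0.8,0],[34,0,0,-0.8,0],[34,0,-0.3,-0.8,0],[34,0,-0.3,-0.6,0],[34,0,0,0,0]]' 60
python3 - <<'E'
from h import *
print(observe()["tool_pos"],go([.50,-.1,.45],90))
S=cam("side");S2=cam("scene")
u,v=proj(S,[.59,.27,.22])[0].astype(int);u2,v2=proj(S2,[.59,.27,.22])[0].astype(int)
a=[cv2.resize(q["im"][y-65:y+65,x-85:x+85],(395,390),interpolation=cv2.INTER_CUBIC) for q,x,y in((S,u,v),(S2,u2,v2))]
cv2.imwrite("pics/k3.png",np.hstack(a))
E
```

```text
time: 30.8
tool_pos: [0.5065, 0.3985, 0.4575]
ee_rot: [1.757, 2.602, 0.012]
wrist_force: [0.6, -0.1, -0.1]
opening: 0.399
finger_force: 0.0
[0.50654107 0.39845992 0.45745865] (array([-9.2 , -3.85,  0.1 ]), np.float64(3.66))
```

View pics/k3.png

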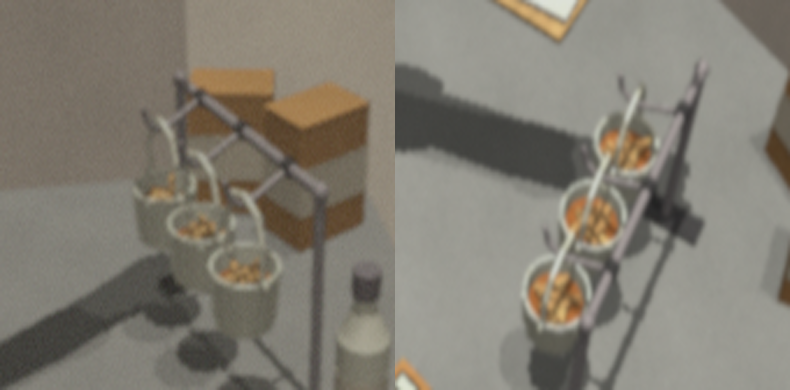

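The picture shows all three baskets hanging, one per hook. Now I'll move over the iron, carton and mats.

```bash
python3 -m crank '[[85,-0.5,-0.2,0,0],[85,-0.8,-0.35,0,0],[85,-0.9,-0.4,0,0],[85,-1,-0.4,0,0],[85,-1,-0.4,0,0],[85,-1,-0.4,0,0],[85,-1,-0.4,0,0],[85,-1,-0.4,0.1,0],[85,-1,-0.4,0,0],[85,-0.7,-0.3,0,0],[85,-0.3,-0.2,0,0],[85,0,0,0,0]]' 60
python3 -m crank '[[85,0,0,0,0.6],[85,0,0,0,1],[85,0,0,0,1],[85,0,0,0,1],[85,0,0,0,0],[85,0,0,0,0]]' 60
python3 - <<'E'
from h import *
import pickle
print(yaw()[0],observe()["tool_pos"])
C=cam("wrist");pickle.dump(C,open("c3.pkl","wb"));cv2.imwrite("pics/w3.png",C["im"])
E
```

```text
time: 32.1
tool_pos: [0.4992, -0.0797, 0.4464]
ee_rot: [-1.764, -2.599, 0.002]
wrist_force: [-1.0, 0.3, 0.7]
opening: 0.998
finger_force: 0.0
time: 32.7
tool_pos: [0.4999, -0.0761, 0.4465]
ee_rot: [-2.211, -2.232, 0.001]
wrist_force: [-0.4, -1.6, 0.6]
opening: 0.994
finger_force: 0.0
90.5420796615971 [ 0.49994667 -0.07610566  0.44648524]
```

View pics/w3.png

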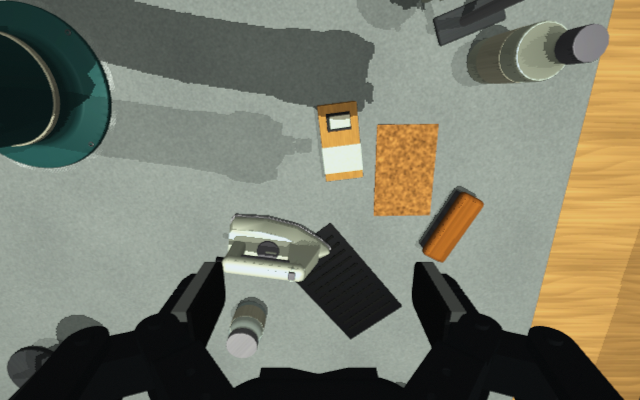

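The picture shows the cork mat with corners (377,124), (438,124), (431,215) and (374,215), and the carton top from (317,107) to (363,177). The iron spans (222,215) to (329,280) with its tip at (329,247). The black mat's far corners are (401,305) and (351,338), and the jar is near (247,330). I'll move the camera above the iron for a second view.

```bash
python3 -m crank '[[85,-0.4,-0.1,0,0],[85,-0.6,-0.2,0.1,0],[85,-0.7,-0.2,0.2,0],[85,-0.8,-0.2,0.2,0],[85,-0.8,-0.2,0.2,0],[85,-0.8,-0.2,0.2,0],[85,-0.8,-0.2,0,0],[85,-0.6,-0.1,0,0],[85,-0.2,0,0,0],[85,0,0,0,0],[85,0,0,0,0],[85,0,0,0,0]]' 60
cat > meas.py <<'E'
from h import *
import pickle
def mcont(C,mask,z,amin=300):
    mask=cv2.morphologyEx(mask,cv2.MORPH_OPEN,np.ones((3,3)))
    cs=[c for c in cv2.findContours(mask,cv2.RETR_EXTERNAL,cv2.CHAIN_APPROX_NONE)[0] if cv2.contourArea(c)>amin]
    return [(c,plane(C,c[:,0].astype(float),z)[:,:2]) for c in cs]
def rect(n,C,mask,z,amin=600):
    for c,P in mcont(C,mask,z,amin):
        (x,y),(a,b),t=cv2.minAreaRect((P*1000).astype(np.float32))
        print(n,c[:,0].mean(0).round(0),"ctr",round(x,1),round(y,1),"size",round(a,1),round(b,1),"ang",round(t,1))
def masks(C):
    h=cv2.cvtColor(C["im"],cv2.COLOR_BGR2HSV)
    cork=cv2.inRange(h,(5,90,60),(25,255,255))
    blk=cv2.inRange(h,(0,0,0),(180,255,45))
    wht=cv2.inRange(h,(0,0,175),(180,60,255))
    return h,cork,blk,wht
if __name__=="__main__":
    C4=cam("wrist");pickle.dump(C4,open("c4.pkl","wb"));cv2.imwrite("pics/w4.png",C4["im"])
    print(yaw()[0],observe()["tool_pos"],C4["c"])
    C3=pickle.load(open("c3.pkl","rb"))
    for n,C in(("3",C3),("4",C4)):
        h,co,bl,wh=masks(C)
        rect(n+" cork0",C,co,0.001); rect(n+" cork38",C,cv2.morphologyEx(co|wh,cv2.MORPH_CLOSE,np.ones((9,9))),.038); rect(n+" black",C,bl,.001)
E
python3 meas.py
```

```text
time: 33.95
tool_pos: [0.4321, -0.361, 0.402]
ee_rot: [-2.213, -2.23, -0.001]
wrist_force: [0.5, 0.7, 0.3]
opening: 0.994
finger_force: 0.0
90.43830355630612 [ 0.43203477 -0.36100903  0.40201695] [ 0.43035303 -0.27976131  0.55940783]
3 cork0 [453. 227.] ctr 766.8 -252.3 size 148.4 53.8 ang 63.4
3 cork0 [404. 169.] ctr 661.4 -138.1 size 111.0 175.7 ang 1.3
3 cork0 [338. 124.] ctr 535.2 -52.6 size 70.1 75.7 ang 7.9
3 cork0 [607. 202.] ctr 1036.7 -302.5 size 226.2 895.4 ang 17.6
3 cork38 [263. 267.] ctr 396.0 -318.8 size 53.1 157.5 ang 81.8
3 cork38 [453. 231.] ctr 753.7 -238.1 size 140.6 65.2 ang 67.2
3 cork38 [405. 175.] ctr 651.1 -147.3 size 108.1 202.3 ang 2.4
3 cork38 [341. 145.] ctr 538.3 -87.9 size 69.9 149.9 ang 7.0
3 cork38 [607. 202.] ctr 1003.6 -283.4 size 212.4 840.9 ang 17.6
3 black [309. 354.] ctr 498.5 -510.7 size 1477.0 383.3 ang 0.5
3 black [346. 281.] ctr 549.7 -382.2 size 138.3 248.6 ang 39.4
3 black [19. 94.] ctr -13.6 -17.5 size 192.4 87.9 ang 73.7
3 black [49. 79.] ctr 38.1 12.7 size 108.2 189.3 ang 7.2
4 cork0 [623. 274.] ctr 1004.2 -662.7 size 126.1 599.6 ang 17.5
4 cork0 [537.  60.] ctr 772.2 -235.4 size 150.5 53.4 ang 63.3
4 cork0 [470.  27.] ctr 662.5 -187.7 size 111.8 75.4 ang 0.5
4 cork38 [144. 259.] ctr 120.2 -574.2 size 75.5 135.4 ang 81.4
4 cork38 [467. 254.] ctr 692.5 -555.4 size 97.2 76.6 ang 6.7
4 cork38 [280. 223.] ctr 353.9 -468.7 size 209.9 359.6 ang 63.3
4 cork38 [609. 282.] ctr 919.2 -652.1 size 216.3 559.9 ang 17.5
4 cork38 [272.  94.] ctr 359.4 -290.5 size 59.7 125.9 ang 36.7
4 cork38 [536.  66.] ctr 751.5 -243.8 size 148.7 60.2 ang 64.5
4 cork38 [473.  39.] ctr 648.6 -217.3 size 106.9 117.4 ang 0.5
4 black [319. 354.] ctr 437.3 -762.1 size 1355.9 344.2 ang 0.4
4 black [396. 166.] ctr 581.4 -420.5 size 138.1 149.2 ang 39.5
```

View pics/w4.png

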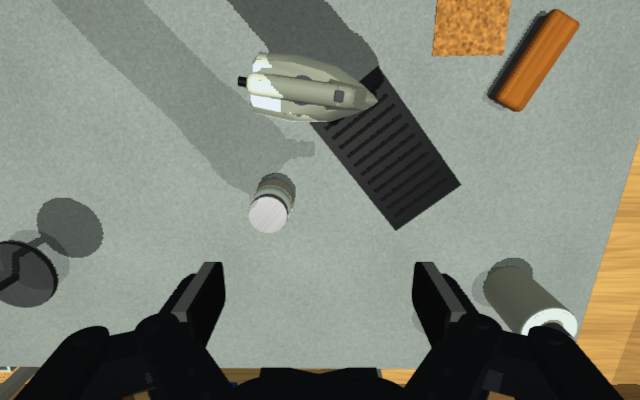

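The last picture shows the iron from above. Its tip is at (378,100), its rear centre at (255,86), and its handle axis runs (251,86) to (342,96). The black mat's far corners are (461,184) and (396,230). I'll compute the positions.

Run:
```python
from meas import *
C3=pickle.load(open("c3.pkl","rb"));C4=pickle.load(open("c4.pkl","rb"))
for z in(0,.01,.02): print(z,"tip",plane(C4,(378,100),z)[0].round(4),"rear",plane(C4,(255,86),z)[0].round(4))
h0,h1=plane(C4,[(251,86),(342,96)],.126);d=h1-h0;print("handle",h0,h1,np.degrees(np.arctan2(d[1],d[0])))
print("tip tri",tri([(C3,(329,247)),(C4,(378,100))]))
f=plane(C4,[(461,184),(396,230)],.001);print("far",f.round(4),"mid",f.mean(0))
a=np.radians(-50.5);print("ctr from far",f.mean(0)[:2]-.125*np.array([np.cos(a),np.sin(a)]))
# mat long edges by line fit on contour (metric)
for C in(C3,C4):
    for c,P in mcont(C,masks(C)[2],.001,2000):
        if P[:,1].min()<-.56 or P[:,0].min()<.3: continue
        R=np.array([[np.cos(a),np.sin(a)],[-np.sin(a),np.cos(a)]])
        Q=(P-[.55,-.382])@R.T
        for s in(-1,1):
            k=(abs(Q[:,1]-s*.07)<.008)&(Q[:,0]>-.02)&(Q[:,0]<.115)
            if k.sum()>10: print("edge",s,np.median(Q[k,1]),np.degrees(np.polyfit(Q[k,0],Q[k,1],1)[0]),k.sum())
        k=(abs(Q[:,0]-.125)<.01)&(abs(Q[:,1])<.06);print("far edge",np.median(Q[k,0]) if k.any() else None)
# iron mask: differs from counter
h=cv2.cvtColor(C4["im"],cv2.COLOR_BGR2LAB)[35:140,225:395].astype(int)
b=h[:,:,2]-128
for r in range(5,100,6): 
    xs=np.nonzero(b[r]>4)[0]; print(r+35,(xs.min()+225,xs.max()+225,len(xs)) if len(xs) else None)
print("counter b",b[95:,20:60].mean(),observe()["qpos"])
```

```text
0 tip [ 0.5287 -0.2938  0.    ] rear [ 0.3297 -0.2738  0.    ]
0.01 tip [ 0.5269 -0.2935  0.01  ] rear [ 0.3315 -0.2739  0.01  ]
0.02 tip [ 0.5251 -0.2933  0.02  ] rear [ 0.3333 -0.2741  0.02  ]
handle [ 0.34736468 -0.27521291  0.126     ] [ 0.46097285 -0.28617921  0.126     ] -5.513530681587717
tip tri (array([ 0.52501032, -0.29298391,  0.00889338]), [1.0693589056521622, 1.3362786649996692])
far [[ 0.6838 -0.4341  0.001 ]
 [ 0.5766 -0.5229  0.001 ]] mid [ 0.63021547 -0.47853393  0.001     ]
ctr from far [ 0.55070569 -0.38208086]
edge -1 -0.0686622227432607 0.24444516543576236 41
edge 1 0.06745851809210676 -0.15850822450806945 48
far edge 0.12313531949776371
edge -1 -0.06824692220391079 -1.320167425816501 34
edge 1 0.0675582324415154 0.4707114171980405 64
far edge 0.12351437694589629
40 (np.int64(229), np.int64(374), 2)
46 (np.int64(225), np.int64(382), 5)
52 (np.int64(236), np.int64(389), 3)
58 (np.int64(241), np.int64(390), 55)
64 (np.int64(236), np.int64(326), 59)
70 (np.int64(249), np.int64(384), 84)
76 (np.int64(247), np.int64(393), 94)
82 (np.int64(246), np.int64(358), 93)
88 (np.int64(246), np.int64(366), 97)
94 (np.int64(253), np.int64(371), 110)
100 (np.int64(281), np.int64(376), 87)
106 (np.int64(251), np.int64(370), 90)
112 (np.int64(255), np.int64(358), 102)
118 (np.int64(281), np.int64(338), 58)
124 None
130 None
counter b 3.7 [-0.04738843  0.25118049  0.86167391  1.52294176 -0.19162028  1.45527507
  0.82851028]
```

```bash
python3 - <<'E'
from h import *
y=np.radians(-5.6); g=np.array([.429,-.2837])-.015*np.array([np.cos(y),np.sin(y)]); print(g,go([*g,.25],174.4))
E
python3 -m crank '[[60,0.2,0,0,-0.6],[60,0,0,0,-1],[60,0,0,0,-1],[60,0,0,0,-1],[60,0,0,0,-1],[60,0,0,0,-1],[60,0,0,0,-1],[60,0,0,0,-1],[60,0,0,0,-1],[60,0,0,0,-1],[60,0,0,0,-1],[60,0,0,0,-1]]' 60
python3 -m crank '[[60,0,0,0,-1],[60,0,0,0,-1],[60,0,0,0,-0.4],[60,0,0,0,0],[60,0,0,0,0]]' 60
python3 - <<'E'
from h import *
y=np.radians(-5.6); g=np.array([.429,-.2837])-.015*np.array([np.cos(y),np.sin(y)]); print(yaw()[0],go([*g,.088],174.4),observe()["qpos"])
E
```

```text
[ 0.41407159 -0.28223626] (array([ 1.58, -0.35,  3.04]), np.float64(-13.99))
time: 35.2
tool_pos: [0.4318, -0.3513, 0.4022]
ee_rot: [0.539, 3.095, 0.0]
wrist_force: [-0.1, -0.0, -0.6]
opening: 0.704
finger_force: 0.0
time: 35.7
tool_pos: [0.4316, -0.3517, 0.4021]
ee_rot: [0.157, 3.137, -0.0]
wrist_force: [1.0, -0.3, -0.5]
opening: 0.704
finger_force: 0.0
174.27363977891497 (array([0.49, 1.35, 6.28]), np.float64(-0.02)) [ 0.09211492  0.20311362  0.64718078  1.53357877 -0.12313216  1.44578676
  2.21557658]
```

```bash
python3 -m crank '[[60,0.1,0.3,0.3,0],[60,0.2,0.5,0.7,0],[60,0.19,0.5,0.8,0],[60,0,0.05,0.8,0],[60,0,0,0.8,0],[60,0,0,0.5,0],[60,0,0,0.2,0],[60,0,0,0,0],[60,0,0,0,0]]' 60
python3 - <<'E'
from h import *
import pickle
y=np.radians(-5.6); e=np.array([np.cos(y),np.sin(y)]);n=np.array([-e[1],e[0]]);c=np.array([.429,-.2837]); g=c-.015*e
print(yaw()[0],go([*g,.088],174.4))
C=cam("wrist");pickle.dump(C,open("c5.pkl","wb"));cv2.imwrite("pics/w5.png",C["im"])
P=lambda x,yy,z:proj(C,[*(c+x*e+yy*n),z])[0].round(0).tolist()
print("tip",P(.1015,0,0),"handle front",P(.05,.014,.12),P(.05,-.014,.12),"mid",P(.0,.014,.12),P(0,-.014,.12))
V=cv2.cvtColor(C["im"],cv2.COLOR_BGR2GRAY)
for r in range(60,230,15): print(r,V[r,230:410:6].tolist())
E
```

```text
time: 36.6
tool_pos: [0.4142, -0.283, 0.1982]
ee_rot: [0.156, 3.136, -0.001]
wrist_force: [0.3, 0.0, -0.1]
opening: 0.701
finger_force: 0.0
174.28877871569608 (array([0.01, 0.02, 2.2 ]), np.float64(-0.02))
tip [319.0, 261.0] handle front [336.0, 278.0] [302.0, 278.0] mid [337.0, 222.0] [300.0, 222.0]
60 [183, 156, 161, 155, 154, 159, 154, 155, 157, 153, 166, 150, 155, 155, 153, 157, 150, 159, 164, 159, 156, 156, 163, 158, 161, 169, 186, 190, 189, 192]
75 [157, 166, 160, 160, 157, 153, 158, 159, 163, 158, 169, 158, 165, 161, 153, 154, 161, 161, 164, 163, 165, 168, 158, 169, 189, 187, 187, 190, 193, 193]
90 [164, 157, 157, 159, 159, 159, 157, 164, 188, 173, 173, 248, 248, 248, 248, 20, 42, 15, 124, 190, 175, 148, 146, 212, 192, 185, 191, 114, 106, 105]
105 [161, 167, 155, 159, 156, 160, 161, 161, 155, 173, 248, 248, 248, 211, 221, 231, 229, 221, 185, 140, 247, 233, 201, 151, 189, 105, 108, 105, 103, 107]
120 [188, 182, 164, 162, 160, 158, 162, 158, 158, 180, 248, 248, 248, 217, 244, 247, 246, 237, 214, 127, 245, 225, 188, 94, 106, 107, 107, 102, 104, 107]
135 [183, 190, 191, 160, 164, 
[... 329 characters left out ...]
 227, 247, 247, 156, 225, 244, 247, 138, 130, 120, 185, 180, 192, 121, 101, 110, 109, 105, 105, 107, 108]
180 [183, 177, 195, 190, 194, 192, 185, 54, 154, 228, 179, 186, 88, 226, 228, 139, 137, 129, 115, 179, 190, 127, 116, 108, 110, 105, 105, 102, 107, 102]
195 [185, 184, 190, 190, 150, 48, 49, 45, 49, 223, 167, 175, 153, 125, 135, 138, 137, 129, 109, 186, 191, 123, 102, 107, 103, 110, 106, 107, 108, 107]
210 [186, 188, 43, 43, 44, 34, 44, 45, 44, 186, 229, 247, 94, 125, 135, 137, 136, 164, 122, 190, 128, 118, 101, 106, 107, 104, 106, 104, 106, 105]
225 [39, 40, 40, 34, 24, 41, 41, 36, 31, 41, 168, 206, 100, 158, 177, 182, 181, 163, 97, 163, 191, 194, 197, 196, 200, 107, 106, 110, 107, 107]
```

```bash
python3 -m crank '[[60,0,0.05,0.4,0],[60,0,0,0.6,0],[60,0,0,0.6,0],[60,0,0,0.4,0],[60,0,0,0.2,0],[60,0,0,0,0],[60,0,0,0,0]]' 60
python3 -m crank '[[0,0,0,0,0],[0,0,0,0,0],[0,0,0,0,0],[0,0,0,0,0],[0,0,0,0,0]]' 50
```

```text
time: 37.35
tool_pos: [0.4146, -0.2806, 0.0881]
ee_rot: [0.156, 3.136, -0.001]
wrist_force: [-0.0, -0.8, 0.4]
opening: 0.704
finger_force: 0.0
time: 37.85
tool_pos: [0.4145, -0.2805, 0.0878]
ee_rot: [0.156, 3.136, -0.001]
wrist_force: [-1.0, 0.1, 9.2]
opening: 0.321
finger_force: 49.9
```

```bash
python3 -m crank '[[0,0,0,0,0.3],[0,0,0,0,0.6],[0,0,0,0,0.8],[0,0,0,0,0.8],[0,0,0,0,0.8],[0,0,0,0,0.8],[0,0,0,0,0.8],[0,0,0,0,0.8],[0,0,0,0,0.8],[0,0,0,0,0.6],[0,0,0,0,0.37],[0,0,0,0,0]]' 50
python3 - <<'E'
from h import *
y=np.radians(-50.5); g=np.array([.55,-.382])-.015*np.array([np.cos(y),np.sin(y)]); print(g,yaw()[0],go([*g,.088],129.5))
E
```

```text
time: 39.05
tool_pos: [0.4147, -0.2804, 0.0878]
ee_rot: [1.341, 2.839, 0.0]
wrist_force: [-0.8, 0.7, 8.0]
opening: 0.317
finger_force: 51.5
[ 0.54045883 -0.37042563] 129.42612480725523 (array([-2.99,  0.8 ,  0.  ]), np.float64(-0.01))
```

```bash
python3 -m crank '[[0,-0.1,0.03,0,0],[0,-0.25,0.07,0,0],[0,-0.35,0.1,0,0],[0,-0.4,0.1,0,0],[0,-0.4,0.1,0,0],[0,-0.4,0.1,0,0],[0,-0.4,0.1,0,0],[0,-0.3,0.1,0,0],[0,-0.2,0.06,0,0],[0,-0.14,0.03,0,0],[0,-0.05,0.01,0,0],[0,0,0,0,0]]' 50
python3 - <<'E'
from h import *
import pickle
y=np.radians(-50.5); e=np.array([np.cos(y),np.sin(y)]);n=np.array([-e[1],e[0]]);c=np.array([.55,-.382]);g=c-.015*e
print(yaw()[0],go([*g,.088],129.5))
pickle.dump(cam("scene"),open("s2.pkl","wb"));pickle.dump(cam("side"),open("d2.pkl","wb"))
C=cam("wrist");pickle.dump(C,open("c6.pkl","wb"))
R=np.array([e,n])
for c_,P in []: pass
from meas import *
h=cv2.cvtColor(C["im"],cv2.COLOR_BGR2HSV)
# rear part: sample along mat x axis at several y, printing gray at z=.001 in mat frame
G=cv2.cvtColor(C["im"],cv2.COLOR_BGR2GRAY)
for yy in np.arange(-.08,.081,.01):
    xs=np.arange(-.15,.16,.01); p=proj(C,[[*(c+x*e+yy*n),.001] for x in xs]).round().astype(int)
    print(round(yy,3),[int(G[v,u]) if 0<=u<640 and 0<=v<400 else -1 for u,v in p])
E
```

```text
time: 40.25
tool_pos: [0.5401, -0.3702, 0.0878]
ee_rot: [1.34, 2.841, 0.0]
wrist_force: [-3.7, 3.1, 9.0]
opening: 0.32
finger_force: 50.8
129.49442771611345 (array([-0.01,  0.  , -0.  ]), np.float64(-0.0))
-0.08 [165, 167, 169, 161, 169, 170, 171, 169, 171, 168, 170, 175, 164, 176, 175, 196, 208, 193, 201, 203, 200, 195, 192, 201, 17, 15, 20, 16, 16, 15, 16]
-0.07 [171, 161, 169, 50, 51, 52, 54, 54, 55, 54, 53, 49, 48, 46, 44, 44, 45, 44, 42, 39, 38, 36, 34, 15, 17, 16, 16, 16, 16, 16, 15]
-0.06 [163, 164, 169, 51, 53, 54, 54, 55, 56, 57, 55, 53, 50, 47, 45, 43, 47, 44, 43, 40, 38, 35, 16, 15, 15, 16, 15, 16, 20, 16, 16]
-0.05 [173, 166, 171, 54, 56, 31, 57, 31, 90, 160, 163, 167, 108, 109, 108, 99, 48, 39, 43, 22, 16, 16, 16, 17, 16, 17, 17, 16, 17, 16, 16]
-0.04 [175, 165, 166, 56, 57, 146, 241, 250, 250, 250, 250, 250, 250, 144, 142, 140, 246, 239, 230, 54, 76, 75, 57, 17, 16, 15, 16, 14, 15, 55, 28]
-0.03 [174, 169, 172, 58, 57, 129, 250, 250, 250, 250, 250, 249, 183, 146, 146, 144, 249, 247, 76, 23, 13, 12, 11, 11, 11, 19, 28, 29, 202, 189, 127]
-0.02 [169, 178, 173, 56, 56, 126
[... 925 characters left out ...]
26, 26, 127, 177, 176, 178, 183, 185, 188, 192, 143, 144, 145, 186, 138, 138, 16, 75, 74, 26, 16, 16, 15, 15, 15, 16, 15, 14]
0.05 [105, 109, 113, 26, 25, 22, 25, 23, 79, 120, 134, 134, 130, 128, 113, 22, 42, 38, 37, 28, 16, 17, 15, 16, 15, 15, 15, 15, 16, 16, 16]
0.06 [110, 109, 107, 25, 25, 24, 24, 26, 25, 25, 24, 24, 22, 22, 20, 20, 40, 38, 37, 35, 33, 33, 16, 15, 16, 15, 16, 16, 20, 15, 16]
0.07 [111, 106, 108, 96, 110, 109, 104, 108, 106, 94, 89, 118, 107, 109, 103, 83, 140, 140, 149, 135, 139, 197, 188, 30, 16, 16, 16, 15, 16, 16, 16]
0.08 [108, 111, 111, 109, 110, 110, 110, 111, 110, 105, 108, 111, 103, 107, 107, 105, 191, 195, 200, 195, 198, 198, 197, 194, 16, 15, 19, 15, 16, 16, 15]
```

Run:
```python
from h import *
import pickle
C=pickle.load(open("c6.pkl","rb"))
y=np.radians(-50.5); e=np.array([np.cos(y),np.sin(y)]);n=np.array([-e[1],e[0]]);c=np.array([.55,-.382])
G=cv2.cvtColor(C["im"],cv2.COLOR_BGR2GRAY).astype(np.float32)
def samp(pts,z): 
    p=proj(C,[[*(c+x*e+q*n),z] for x,q in pts]).astype(np.float32); return cv2.remap(G,p[:,0],p[:,1],cv2.INTER_LINEAR).ravel().round().astype(int).tolist()
X=np.arange(-.112,-.09,.001)
for q in(-.035,-.03,.03,.035): print("rear",q,samp([(x,q) for x in X],.003))
print("mat rear",samp([(x,-.055) for x in np.arange(-.132,-.118,.001)],.001))
for x in(-.09,-.08,-.06,-.04): 
    print(x,"L",samp([(x,q) for q in np.arange(-.056,-.036,.001)],.003)); print(x,"R",samp([(x,q) for q in np.arange(.056,.036,-.001)],.003))
for x in(-.11,-.05): print("matL",samp([(x,q) for q in np.arange(-.078,-.062,.001)],.001),"matR",samp([(x,q) for q in np.arange(.078,.062,-.001)],.001))
```

```text
rear -0.035 [57, 57, 58, 57, 58, 61, 160, 230, 218, 119, 129, 139, 147, 154, 163, 168, 178, 233, 250, 250, 250, 250, 250]
rear -0.03 [57, 57, 58, 57, 57, 58, 182, 218, 130, 115, 121, 124, 128, 136, 212, 250, 250, 250, 250, 250, 250, 250, 250]
rear 0.03 [26, 26, 26, 26, 26, 26, 60, 141, 125, 108, 118, 120, 121, 122, 144, 204, 204, 204, 204, 204, 204, 204, 203]
rear 0.035 [26, 26, 26, 26, 27, 27, 61, 136, 138, 128, 121, 125, 128, 132, 135, 138, 139, 165, 190, 191, 191, 190, 190]
mat rear [168, 167, 168, 169, 171, 172, 168, 111, 53, 53, 53, 54, 54, 54, 53]
-0.09 L [56, 56, 56, 56, 57, 57, 57, 59, 95, 158, 162, 166, 170, 173, 177, 192, 240, 250, 250, 250, 250]
-0.09 R [25, 25, 25, 25, 25, 25, 25, 26, 71, 125, 137, 146, 153, 159, 166, 172, 176, 179, 181, 184, 186]
-0.08 L [32, 31, 31, 31, 31, 31, 32, 64, 139, 162, 166, 170, 173, 177, 182, 233, 250, 250, 250, 250, 250]
-0.08 R [26, 22, 21, 21, 20, 21, 21, 62, 121, 136, 144, 151, 157, 164, 168, 175, 177, 177, 178, 182, 185]
-0.06 L [29, 31, 31, 31, 31, 41, 129, 161, 165, 169, 174, 177, 180, 206, 245, 250, 250, 250, 250, 250, 250]
-0.06 R [25, 23, 21, 21, 21, 21, 85, 128, 139, 146, 151, 153, 155, 164, 181, 185, 183, 181, 180, 179, 179]
-0.04 L [30, 31, 32, 38, 94, 157, 166, 169, 173, 176, 180, 174, 222, 250, 250, 250, 250, 250, 250, 250, 250]
-0.04 R [24, 20, 20, 21, 40, 118, 134, 136, 138, 141, 142, 144, 167, 190, 192, 190, 189, 188, 186, 185, 184]
matL [170, 168, 168, 168, 168, 166, 153, 88, 51, 52, 52, 52, 52, 52, 53, 53] matR [110, 107, 107, 109, 113, 112, 110, 108, 106, 48, 25, 25, 25, 25, 25, 25]
matL [172, 173, 174, 174, 173, 173, 162, 100, 53, 53, 53, 54, 53, 54, 53, 54] matR [108, 107, 105, 105, 107, 108, 109, 108, 98, 47, 24, 24, 24, 24, 23, 24]
```

The iron sits square and 4 mm short of the middle along the mat. I'll nudge it, release and rise.

```bash
python3 -m crank '[[0,-0.04,-0.01,0,0],[0,-0.03,-0.01,0,0],[0,0,0,0,0],[0,0,0,0,0]]' 50
python3 -m crank '[[32,0,0,0,0],[40,0,0,0,0],[50,0,0,0,0],[60,0,0,0,0],[60,0,0,0,0],[60,0,0,-0.3,0],[60,0,0,-0.7,0],[60,0,0,-0.9,0],[60,0,0,-0.9,0],[60,0,0,-0.9,0],[60,0,0,-0.9,0],[60,0,0,0,0]]' 50
cat > irn.py <<'E'
from h import *
import sys
C=cam("wrist"); cv2.imwrite(sys.argv[1],C["im"])
y=np.radians(-50.5); e=np.array([np.cos(y),np.sin(y)]);n=np.array([-e[1],e[0]]);c=np.array([.55,-.382])
G=cv2.cvtColor(C["im"],cv2.COLOR_BGR2GRAY).astype(np.float32)
def samp(pts,z): 
    p=proj(C,[[*(c+x*e+q*n),z] for x,q in pts]).astype(np.float32); return cv2.remap(G,p[:,0],p[:,1],cv2.INTER_LINEAR).ravel().round().astype(int).tolist()
print("rear -.132..",samp([(x,-.03) for x in np.arange(-.132,-.09,.002)],.003))
print("front .132..",samp([(x,0.0) for x in np.arange(.132,.08,-.002)],.003))
print("front q",samp([(x,-.055) for x in np.arange(.132,.1,-.002)],.001))
for x in(-.08,-.04,0): print(x,"L",samp([(x,q) for q in np.arange(-.078,-.04,.002)],.003),"R",samp([(x,q) for q in np.arange(.078,.04,-.002)],.003))
print("tip row x=.09",samp([(.09,q) for q in np.arange(-.03,.031,.003)],.003))
E
python3 irn.py pics/i1.png
```

```text
time: 40.8
tool_pos: [0.5416, -0.3727, 0.0879]
ee_rot: [-1.34, -2.842, -0.002]
wrist_force: [-4.0, 7.3, 10.0]
opening: 0.317
finger_force: 51.1
time: 42.0
tool_pos: [0.5421, -0.3752, 0.3245]
ee_rot: [1.337, 2.833, -0.002]
wrist_force: [-0.5, -0.8, -0.0]
opening: 0.701
finger_force: 0.0
rear -.132.. [169, 171, 169, 157, 67, 58, 58, 58, 59, 59, 59, 60, 59, 59, 95, 176, 101, 113, 135, 176, 238, 238]
front .132.. [169, 168, 169, 157, 95, 47, 38, 39, 39, 39, 40, 41, 40, 71, 169, 200, 206, 209, 217, 226, 234, 237, 238, 239, 239, 229]
front q [167, 170, 173, 137, 68, 38, 39, 40, 40, 40, 41, 41, 40, 41, 38, 32]
-0.08 L [144, 145, 141, 133, 84, 51, 51, 51, 51, 51, 47, 31, 25, 25, 25, 52, 137, 136, 141] R [88, 86, 90, 92, 75, 35, 22, 22, 22, 21, 22, 19, 16, 16, 17, 38, 94, 112, 123]
-0.04 L [148, 149, 148, 141, 84, 51, 51, 51, 51, 51, 50, 34, 25, 45, 130, 135, 141, 146, 149] R [89, 84, 90, 97, 88, 35, 21, 21, 21, 21, 22, 19, 17, 17, 59, 103, 112, 115, 117]
0 L [170, 173, 174, 161, 79, 58, 58, 57, 58, 58, 56, 39, 30, 30, 29, 63, 136, 170, 189] R [165, 166, 170, 171, 139, 63, 50, 49, 50, 50, 50, 46, 33, 29, 31, 35, 96, 134, 141]
tip row x=.09 [44, 43, 43, 44, 67, 167, 221, 232, 237, 237, 237, 237, 236, 228, 210, 129, 44, 42, 42, 41, 41]
```

Run:
```python
from h import *
print(go([.55,-.17,.32],97))
```

```text
(array([3.05, 2.73, 0.01]), np.float64(5.41))
```

```bash
python3 -m crank '[[85,0.3,0.3,0,0],[85,0.5,0.4,0,0],[85,0.6,0.5,0,0],[85,0.6,0.6,0,0],[85,0.6,0.5,0,0],[85,0.4,0.4,0,0.4],[85,0.05,0.03,0,1],[85,0,0,0,1],[85,0,0,0,1],[85,0,0,0,1],[85,0,0,0,1],[85,0,0,0,0]]' 50
cat > crt.py <<'E'
from meas import *
import sys
C=cam("wrist");cv2.imwrite(sys.argv[1],C["im"]);print(yaw()[0],observe()["tool_pos"],C["c"])
h,co,bl,wh=masks(C)
rect("cork",C,co,.001,1500)
m=cv2.morphologyEx(cv2.inRange(h,(5,90,110),(25,255,255)),cv2.MORPH_OPEN,np.ones((5,5)))
rect("brightorange",C,m,.038,500); rect("white",C,cv2.inRange(h,(0,0,215),(180,40,255)),.038,500)
u=cv2.morphologyEx(m|cv2.inRange(h,(0,0,205),(180,45,255)),cv2.MORPH_CLOSE,np.ones((13,13))); rect("cart top",C,u,.038,1500)
E
python3 crt.py pics/c1.png
```

```text
time: 43.25
tool_pos: [0.5495, -0.1688, 0.3168]
ee_rot: [-2.082, -2.352, 0.001]
wrist_force: [0.6, -0.1, -0.6]
opening: 1.002
finger_force: 0.0
97.20527017901225 [ 0.54952503 -0.16880298  0.31685591] [ 0.538718   -0.08811455  0.47422941]
cork [454. 216.] ctr 768.2 -249.1 size 150.4 54.7 ang 63.2
cork [614. 249.] ctr 1019.4 -331.4 size 157.7 577.7 ang 24.0
cork [400. 133.] ctr 661.1 -138.0 size 110.9 175.7 ang 1.5
cork [317.  56.] ctr 532.4 -46.8 size 71.6 75.8 ang 7.9
brightorange [454. 217.] ctr 752.5 -237.9 size 138.3 45.5 ang 63.0
brightorange [614. 250.] ctr 982.9 -313.1 size 143.9 530.4 ang 24.0
brightorange [401. 135.] ctr 651.5 -134.1 size 102.3 161.9 ang 1.5
brightorange [317.  56.] ctr 532.8 -50.3 size 63.9 69.2 ang 7.7
white [285. 312.] ctr 528.8 -425.2 size 26.3 136.8 ang 39.0
cart top [454. 217.] ctr 752.5 -237.9 size 138.3 45.5 ang 63.0
cart top [614. 252.] ctr 983.4 -314.2 size 143.9 532.9 ang 24.0
cart top [402. 136.] ctr 651.5 -134.1 size 102.3 161.9 ang 1.5
cart top [317.  56.] ctr 532.8 -50.3 size 63.9 69.2 ang 7.7
```

```bash
cat > prof.py <<'E'
from h import *
import sys
cx,cy,yw=map(float,sys.argv[1:4]); C=cam("wrist")
y=np.radians(yw); e=np.array([np.cos(y),np.sin(y)]);n=np.array([-e[1],e[0]]);c=np.array([cx,cy])
L=cv2.cvtColor(C["im"],cv2.COLOR_BGR2HSV).astype(np.float32)
def samp(pts,z):
    p=proj(C,[[*(c+x*e+q*n),z] for x,q in pts]).astype(np.float32)
    r=cv2.remap(L,p[:,0],p[:,1],cv2.INTER_NEAREST).reshape(-1,3); return [f"{int(a[1])}/{int(a[2])}" for a in r]
print(c,proj(C,[*c,.038]))
for x in(-.02,.0,.02):
    print("y+ .075..055",samp([(x,q) for q in np.arange(.075,.054,-.002)],.038)); print("y- -.075",samp([(x,q) for q in np.arange(-.075,-.054,.002)],.038))
for q in(-.05,-.02,.04):
    print("x- -.043",q,samp([(x,q) for x in np.arange(-.043,-.023,.002)],.038)); print("x+ .043",samp([(x,q) for x in np.arange(.043,.023,-.002)],.038))
E
python3 prof.py .5367 -.0797 7.7
```

```text
[ 0.5367 -0.0797] [[317.44496073  82.91994987]]
y+ .075..055 ['17/89', '20/90', '18/87', '18/86', '20/89', '70/88', '167/128', '169/128', '169/128', '170/129', '169/131']
y- -.075 ['16/143', '17/163', '17/166', '17/167', '15/167', '18/138', '166/208', '164/212', '163/216', '163/220', '169/160']
y+ .075..055 ['20/89', '20/89', '18/86', '21/87', '18/86', '81/94', '167/116', '167/119', '169/119', '166/121', '166/121']
y- -.075 ['15/157', '17/170', '17/165', '17/164', '15/171', '80/127', '169/118', '166/121', '167/122', '168/123', '170/123']
y+ .075..055 ['19/82', '21/86', '20/88', '18/86', '23/89', '116/92', '166/118', '166/117', '169/116', '169/115', '166/115']
y- -.075 ['17/169', '15/167', '16/164', '14/165', '14/161', '124/103', '169/118', '168/120', '167/119', '168/117', '166/118']
x- -.043 -0.05 ['17/162', '16/163', '15/169', '15/167', '16/145', '21/145', '54/152', '55/154', '56/147', '56/147']
x+ .043 ['20/90', '18/85', '21/87', '17/90', '17/91', '53/136', '61/142', '62/144', '61/146', '55/149']
x- -.043 -0.02 ['17/92', '16/93', '19/92', '20/89', '22/69', '38/126', '41/154', '41/155', '41/156', '42/151']
x+ .043 ['17/88', '21/87', '17/88', '17/92', '19/92', '35/137', '43/149', '42/147', '40/145', '43/154']
x- -.043 0.04 ['15/84', '21/86', '18/85', '21/84', '20/75', '82/81', '168/126', '170/126', '169/121', '168/126']
x+ .043 ['18/84', '18/87', '18/85', '18/84', '20/88', '142/104', '169/121', '168/117', '167/128', '167/124']
```

```bash
python3 - <<'E'
from h import *
print(go([.5367,-.0797,-.004],97.7))
E
python3 -m crank '[[85,0.3,0,0,-0.08],[85,0.5,0,0,0],[85,0.5,0,0.3,0],[85,0.4,0,0.8,0],[85,0.08,0,0.9,0],[85,0,0,0.9,0],[85,0,0,0.9,0],[85,0,0,0.6,0],[85,0,0,0.3,0],[85,0,0,0,0],[85,0,0,0,0]]' 25
python3 - <<'E'
from h import *
print(yaw()[0],go([.5367,-.0797,-.004],97.7))
E
```

```text
(array([ 1.8 , -0.03,  6.42]), np.float64(-0.07))
time: 44.45
tool_pos: [0.5389, -0.081, 0.0832]
ee_rot: [2.068, 2.363, 0.001]
wrist_force: [-0.5, -0.2, -0.1]
opening: 0.995
finger_force: 0.0
97.60873025936722 (array([ 0.03, -0.04,  1.74]), np.float64(-0.02))
```

```bash
python3 -m crank '[[85,0.03,-0.04,0,0],[85,0,0,0.3,0],[85,0,0,0.5,0],[85,0,0,0.4,0],[85,0,0,0.3,0],[85,0,0,0.2,0],[85,0,0,0.04,0],[85,0,0,0,0],[85,0,0,0,0]]' 25
python3 - <<'E'
from h import *
print(yaw()[0],go([.5367,-.0797,-.004],97.7))
E
```

```text
time: 45.35
tool_pos: [0.5365, -0.0795, -0.0044]
ee_rot: [2.069, 2.363, 0.001]
wrist_force: [0.6, -0.3, 0.3]
opening: 0.999
finger_force: 0.0
97.57043220646318 (array([-0.  ,  0.  , -0.01]), np.float64(-0.02))
```

```bash
python3 -m crank '[[60,0,0,0,0],[60,0,0,0,0],[60,0,0,0,0],[60,0,0,0,0],[60,0,0,0,0]]' 25
python3 -m crank '[[60,0,0,0,0.3],[60,0,0,0,0.5],[60,0,0,0,0.23],[60,0,0,0,0]]' 25
python3 - <<'E'
from h import *
print(yaw()[0],go([.661,-.138,-.0044],91.4))
E
```

```text
time: 45.85
tool_pos: [0.5365, -0.0794, -0.0044]
ee_rot: [2.069, 2.363, 0.001]
wrist_force: [-1.2, 0.8, 7.1]
opening: 0.767
finger_force: 26.7
time: 46.25
tool_pos: [0.5366, -0.0795, -0.0044]
ee_rot: [2.195, 2.246, 0.001]
wrist_force: [0.0, -0.3, 6.7]
opening: 0.764
finger_force: 27.3
91.33455275846107 (array([-1.23,  2.46,  0.  ]), np.float64(-0.01))
```

```bash
python3 -m crank '[[60,-0.05,0.1,0,0],[60,-0.1,0.2,0,0],[60,-0.15,0.3,0,0],[60,-0.15,0.3,0,0],[60,-0.15,0.3,0,0],[60,-0.15,0.3,0,0],[60,-0.15,0.3,0,0],[60,-0.15,0.3,0,0],[60,-0.1,0.2,0,0],[60,-0.05,0.1,0,0],[60,-0.03,0.06,0,0],[60,0,0,0,0]]' 25
python3 - <<'E'
from h import *
print(yaw()[0],go([.661,-.138,-.0044],91.4))
E
python3 prof.py .661 -.138 1.4
python3 crt.py pics/c2.png
```

```text
time: 47.45
tool_pos: [0.661, -0.138, -0.0044]
ee_rot: [2.194, 2.248, 0.001]
wrist_force: [-0.3, 0.5, 6.9]
opening: 0.766
finger_force: 28.7
91.39627791095015 (array([0., 0., 0.]), np.float64(-0.0))
[ 0.661 -0.138] [[320.50709006 299.44789296]]
y+ .075..055 ['168/140', '165/128', '162/113', '167/159', '161/108', '162/113', '163/191', '163/193', '162/191', '161/193', '163/147']
y- -.075 ['0/0', '0/0', '0/0', '0/0', '0/0', '0/0', '0/0', '0/0', '0/0', '0/0', '0/0']
y+ .075..055 ['165/185', '168/159', '166/174', '166/177', '160/105', '162/104', '161/170', '160/174', '159/173', '161/174', '162/175']
y- -.075 ['0/0', '0/0', '0/0', '0/0', '0/0', '0/0', '0/0', '0/0', '0/0', '0/0', '0/0']
y+ .075..055 ['168/143', '171/148', '168/158', '166/135', '162/104', '163/105', '160/175', '162/175', '161/177', '161/174', '161/177']
y- -.075 ['0/0', '0/0', '0/0', '0/0', '0/0', '0/0', '0/0', '0/0', '0/0', '0/0', '0/0']
x- -.043 -0.05 ['36/21', '26/20', '38/20', '38/20', '36/21', '49/21', '38/20', '49/21', '38/20', '36/21']
x+ .043 ['41/25', '38/20', '36/21', '26/20', '36/21', '38/20', '36/21', '36/21', '5
[... 234 characters left out ...]
]
x- -.043 0.04 ['17/103', '163/117', '165/133', '167/148', '168/147', '163/133', '162/143', '160/132', '162/142', '164/137']
x+ .043 ['20/137', '152/170', '166/158', '165/167', '166/135', '165/153', '163/172', '163/180', '161/174', '163/191']
91.39284854921252 [ 0.6609517  -0.1380363  -0.00432004] [ 0.65780982 -0.05674074  0.15303245]
cork [319. 187.] ctr 659.9 -111.3 size 110.8 120.8 ang 1.4
brightorange [307. 187.] ctr 659.4 -98.0 size 83.8 91.4 ang 1.4
white [286. 356.] ctr 650.2 -162.4 size 48.1 30.3 ang 8.2
white [ 35. 341.] ctr 547.0 -164.2 size 75.3 44.8 ang 74.5
white [539. 165.] ctr 739.5 -106.7 size 80.9 184.1 ang 18.5
cart top [331. 221.] ctr 660.6 -110.9 size 294.3 161.5 ang 1.3
```

```bash
python3 -m crank '[[68,0,0,0,0],[72,0,0,0,0],[78,0,0,0,0],[85,0,0,0,0],[85,0,0,0,0],[85,0,0,-0.2,0],[85,0,0,-0.5,0],[85,0,0,-0.8,0],[85,0,0,-0.9,0],[85,0,0,-0.9,0],[85,0,0,-0.9,0],[85,0,0,-0.9,0]]' 25
python3 -m crank '[[85,-0.3,0,-0.5,0],[85,-0.6,0,-0.5,0],[85,-0.6,0,-0.3,0],[85,-0.2,0,0,0],[85,0,0,0,0],[85,0,0,0,0],[85,0,0,0,0]]' 25
python3 prof.py .661 -.138 1.4; python3 crt.py pics/c3.png
```

```text
time: 48.75
tool_pos: [0.66, -0.138, 0.2527]
ee_rot: [2.195, 2.247, 0.001]
wrist_force: [0.4, 0.6, 0.2]
opening: 0.997
finger_force: 0.0
time: 49.45
tool_pos: [0.6627, -0.2212, 0.3144]
ee_rot: [-2.192, -2.249, 0.0]
wrist_force: [0.2, 0.2, -0.2]
opening: 0.994
finger_force: 0.0
[ 0.661 -0.138] [[319.10281179  88.78676703]]
y+ .075..055 ['172/105', '172/104', '172/108', '171/82', '170/75', '170/90', '169/130', '168/129', '168/129', '167/130', '168/132']
y- -.075 ['172/162', '169/195', '170/193', '172/166', '172/176', '158/197', '162/209', '165/217', '164/221', '163/222', '161/226']
y+ .075..055 ['173/109', '173/115', '174/120', '171/125', '175/125', '172/107', '166/117', '168/117', '166/118', '167/119', '169/119']
y- -.075 ['173/115', '172/132', '171/171', '170/193', '171/180', '158/191', '162/208', '166/120', '169/122', '167/122', '167/122']
y+ .075..055 ['174/97', '173/93', '173/99', '172/107', '174/104', '174/107', '169/119', '169/118', '168/117', '166/118', '169/118']
y- -.075 ['171/180', '169/177', '172/187', '169/204', '168/218', '171/151', '171/121', '167/119', '170/117', '167/1
[... 868 characters left out ...]
.1
cork [319.  83.] ctr 660.9 -137.9 size 110.8 175.4 ang 1.5
cork [588. 197.] ctr 1053.8 -373.5 size 234.8 713.9 ang 18.5
brightorange [319. 139.] ctr 662.3 -196.9 size 101.1 43.9 ang 1.5
brightorange [385. 166.] ctr 751.7 -238.0 size 138.1 45.5 ang 63.2
brightorange [319.  61.] ctr 661.1 -105.5 size 67.6 75.5 ang 1.8
brightorange [588. 196.] ctr 1022.8 -354.9 size 216.4 657.3 ang 18.5
white [232. 234.] ctr 544.4 -341.3 size 15.4 116.2 ang 40.0
cart top [385. 166.] ctr 751.3 -237.8 size 138.1 46.2 ang 63.3
cart top [326. 131.] ctr 661.6 -181.8 size 100.7 75.9 ang 2.5
cart top [324.  56.] ctr 661.2 -100.7 size 99.4 84.9 ang 1.5
cart top [589. 198.] ctr 1023.0 -355.7 size 216.4 659.7 ang 18.5
```

```bash
python3 irn.py pics/i2.png
python3 - <<'E'
from h import *
for n in("scene","side"):
    C=cam(n);h=cv2.cvtColor(C["im"],cv2.COLOR_BGR2HSV);m=cv2.inRange(h,(5,110,60),(25,255,255));m=cv2.morphologyEx(m,cv2.MORPH_CLOSE,np.ones((3,3)))
    print(n,"expected",proj(C,[[.638,.157,.174],[.5905,.2725,.174],[.543,.389,.174]]).round(0).tolist())
    N,_,st,ce=cv2.connectedComponentsWithStats(m)
    print([(ce[i].round(0).tolist(),int(st[i,4])) for i in range(1,N) if 25<st[i,4]<700])
E
```

```text
rear -.132.. [163, 162, 162, 147, 39, 30, 30, 30, 30, 30, 31, 30, 30, 30, 50, 153, 92, 91, 97, 103, 181, 218]
front .132.. [163, 162, 161, 144, 71, 31, 27, 26, 27, 27, 27, 27, 27, 27, 27, 29, 58, 136, 149, 125, 127, 138, 143, 129, 100, 105]
front q [159, 162, 159, 109, 45, 24, 24, 26, 25, 25, 26, 26, 26, 26, 46, 86]
-0.08 L [138, 82, 74, 80, 85, 75, 66, 49, 29, 39, 104, 125, 118, 108, 98, 91, 91, 89, 84] R [130, 132, 135, 131, 76, 40, 37, 37, 37, 37, 32, 21, 23, 23, 24, 17, 34, 86, 123]
-0.04 L [235, 234, 233, 228, 220, 206, 181, 171, 152, 132, 112, 96, 80, 56, 44, 39, 108, 214, 229] R [152, 145, 150, 148, 87, 38, 37, 37, 38, 40, 41, 35, 28, 27, 25, 54, 134, 114, 91]
0 L [10, 9, 9, 9, 8, 8, 9, 7, 7, 8, 8, 7, 8, 8, 11, 24, 74, 117, 106] R [158, 161, 164, 158, 97, 40, 40, 40, 40, 39, 39, 34, 28, 27, 28, 27, 30, 71, 116]
tip row x=.09 [92, 93, 92, 92, 92, 92, 91, 92, 101, 143, 138, 122, 157, 52, 29, 30, 30, 30, 30, 30, 31]
scene expected [[375.0, 180.0], [390.0, 154.0], [405.0, 130.0]]
[([369.0, 16.0], 151), ([398.0, 65.0], 66), ([361.0, 84.0], 141), ([398.0, 127.0], 38), ([409.0, 131.0], 118), ([383.0, 152.0], 58), ([394.0, 155.0], 140), ([367.0, 178.0], 57), ([379.0, 181.0], 171), ([493.0, 184.0], 264)]
side expected [[327.0, 173.0], [309.0, 159.0], [293.0, 146.0]]
[([331.0, 114.0], 564), ([311.0, 121.0], 92), ([343.0, 154.0], 31), ([308.0, 157.0], 36), ([327.0, 172.0], 47), ([392.0, 289.0], 667)]
```

The iron, carton and all three baskets are in place and the gripper is clear, so I'll hand in.

```bash
python3 -c "
from cell import *
print(sign_off())"
```

```text
the job is handed in; nothing more can be done
None
```

I hung all three baskets one to a hook, slid the iron and then the carton flat to the middle of their mats, lined up to about 2 mm by camera, and handed the job in at about 50 s; no verdict came back.

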